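# Pack the cookie press away in its caddy, trigger up

### The job

Put the cookie press away: roll it over on its flats until its trigger button faces straight up, lay it like that on the floor of the open bay of the orange caddy (either end first), and slide the caddy's door fully shut over it. The press is loaded, so do not let anything push the trigger in on the way, and put the press down rather than dropping it. Leave the shaker, the bottle, the plate with its discs and the spatula where they are.

Things in the scene. Friction and masses are not known exactly. Their poses are not given: they have to be found in the camera images.
- press: Aluminium cookie press, 189 mm long, 0.42 to 0.65 kg, balanced within 6 mm of its origin: on the barrel's axis at mid-barrel. x runs along the axis to the nozzle, z out through the flat that carries the trigger. Round barrel of 46 mm diameter from x = -46 to +46 mm (grip here). It starts at rest on one of its flats, pointing any way, the trigger two flats from the top (down to one side).
- head (a point): Centre of the press's hexagonal drive head (x = -94 to -46 mm of the press, low dome to -105 mm; axes as the press). Head and collar are 64 mm across flats and 74 mm across corners, their flats in line and 37 mm wide: the axis lies 32 mm above what the press rests on, and one flat to the next is a roll of 60 degrees that carries the axis 37 mm sideways.
- collar (a point): Centre of the press's hexagonal screw collar (x = +46 to +80 mm of the press, the steel disc in its mouth to +85 mm; axes as the press), of the same section as the head.
- trigger (a joint): Travel of the press's spring trigger: 0 out, 0.004 m fully in; 4 to 5 N starts it, 10 N pushes it home. The black button, 30 mm (along the press) by 17 mm, stands 10 mm proud of the middle of one flat of the drive head: x = -85 to -55 mm, z = +32 to +42 mm of the press. The flat opposite (-z) carries only a blank dark steel plate, 34 x 26 mm.
- caddy: Orange plastic caddy, 232 x 214 mm, does not move. Origin: centre of its underside; x along its length, y from the press bay to the roofed disc store. End walls (x = +-112 to +-116 mm) 80 mm high, with door rails to 89 mm. The fixed roof of the disc store spans y = +4 to +107 mm, top at 80 mm; the open door stands over it.
- bay (a point): Middle of the press bay's floor, 4 mm above the counter, axes as the caddy. Inside, the bay is 224 mm along x and 107 mm across y, open at the top while the door is open. Front lip (-y side) 30 mm high, partition (+y side) 80 mm high above the counter, 4 mm thick; both drop to a 14 mm sill in a finger scoop, x = -50 to +50 mm. The press lies along x there.
- door (a joint): Position of the caddy's sliding door: 0 fully shut over the press bay (at its stop), 0.122 m fully open over the disc store; it starts 113 to 121 mm open and opens along the caddy's +y. It slides with 1 N of friction and stays where it is left. Panel 222 x 110 x 4 mm, underside 83 mm and top 87 mm above the counter.
- door_tab (a point): Top middle of the upright grip tab in the middle of the door panel, 105 mm above the counter; it moves with the door, axes as the caddy. The tab is 80 mm long along x, 10 mm thick along y and stands 18 mm above the panel.
- shaker: Bystander: glass sugar shaker with aluminium cap, 62 mm diameter, 96 mm high, upright, 94 to 112 mm to one side of the press's axis at the start. Origin: centre of its underside, z up.
- bottle: Bystander: amber glass bottle standing between the press and the caddy, 58 mm diameter, 175 mm high. Origin: centre of its underside, z up.
- plate: Bystander: white melamine plate, 150 mm diameter, 15 mm high, with steel discs on it, at the far side of the counter. Origin: centre of its underside, z up.
- spatula: Bystander: grey hard-silicone spatula lying flat at the far side of the counter, 197 mm long, 50 mm wide, 10 mm high. Origin: under its middle, x along its length, z up.
Not all that is in view belongs to the job. There is more than one size of the press; the job needs the middle-sized.

How it is judged:
At the end, for the whole second after the job is handed in: The press lies still and released on the floor of the caddy's bay (its origin 25 to 39 mm above the bay floor, within 45 mm along and 30 mm across of the bay's middle) with its trigger facing up within 0.2 rad, and the door is shut over it to within 6 mm of its stop (angle between press's own z axis and vertical below 0.2 rad and x of press in the frame of bay between -0.045 and 0.045 m and y of press in the frame of bay between -0.03 and 0.03 m and z of press in the frame of bay between 0.025 and 0.039 m and value of joint door below 0.006 m and linear speed of press below 0.02 m/s and contact force between the fingers and press below 0.3 N); the robot touches nothing.
It fails at once if the trigger is pushed in by more than 2 mm (value of joint trigger above 0.002 m).
It fails at once if the press is dropped or thrown (faster than 0.7 m/s with no finger on it) (linear speed of press above 0.7 m/s and contact force between the fingers and press below 0.2 N).
It fails at once if the shaker, bottle, plate or spatula is moved by more than 25 mm or tipped (distance of any of shaker, bottle, plate, spatula from where it was at the start of the episode above 0.025 m or angle between any of shaker, bottle, plate, spatula's own z axis and vertical above 0.35 rad).
It also fails if it takes over 67 s, if anything falls off the work surface, if the arm or the gripper's body presses on something with over 40 N, if the wrist force passes 120 N, or if a joint passes its speed limit or range.

### The arm

A 6-joint arm with a two-finger parallel gripper is mounted at the origin on the work surface. World frame = base frame: x ahead of the robot, y to its left, z up, the work surface at z = 0. Lengths are in m, angles in rad, forces in N, time in s.
With the tool pointing down it reaches from about 0.325 to 0.775 m from the base axis. Payload 5.5 kg.
Tool frame: the origin (TCP) lies midway between the tips of the shut fingers; the grasp point (between the pads) lies 19 mm behind it; x points along the fingers, y is the direction in which the jaws open and shut, and the axes are right-handed (so a half turn about x gives the same grasp; the last joint's range is limited). The gripper opens to 88 mm and grips with 3 to 60 N. Pads are 20 mm wide; open, the fingers measure 115 mm over their backs; the gripper's body (75 mm by 178 mm) begins 61 mm behind the grasp point.
Start: joints at [1.272, 0.091, 1.231, -0, 1.82, -0.057], TCP at [0.144, 0.583, 0.197] pointing down, gripper open.
Joint ranges: [-2.87, 2.87], [-0.86, 2.18], [0.17, 2.46], [-1.51, 4.65], [0.06, 2.69], [-2.65, 2.65]. Speed limits (rad/s): [2.57, 2.57, 3.01, 3.14, 3.14, 3.14].

### API

Orientations are given as a unit quaternion [x, y, z, w].
In Python, from workcell import read_state, eyes, ticket gives the robot as it stands.
- The arm moves only by the shell command python3 -m crank 'ROWS'. ROWS is JSON, a list of rows, each a list of 3 entries, a list of its own where there are three numbers: the shift along the world's x, y, z in m, then the turn, a rotation vector about the world's x, y, z in rad, then the closure in counts, from 0 (fully open) to 255 (shut). A call has 1 to 5 rows; each row shifts and turns the commanded pose from where the row before left it; what a row does not reach is not made up. A row lasts 1/8 s, in which the tool goes at most 62.5 mm and 10.7 degrees, less where a joint would pass 70% of its speed; a pose out of reach is approached as far as the arm can. A call is refused whole if a number of a shift passes 0.0625 or a number of a turn 0.188, either way. A call with a gripper value outside its range is refused whole. The fingers move at their own pace and stop on an object; the grip force is fixed at half the most. Time passes only in rows, so rows that do not move let the fingers close. It gives the time, the measured TCP pose, the force and the opening at its end, in the units of the state.
- read_state(): the state, without advancing time (a new reading comes with each control period).
- eyes.capture(name): name is "side" or "top" or "wrist"; returns the picture (384x512x3 uint8, red, green, blue); there is no depth.
- eyes.get_calibration(name): a dict with "camera_matrix" (3x3 intrinsics, pixels), "dist" ([k1, k2, p1, p2, k3] as OpenCV has them; the pictures are not rectified), "position" and "orientation" of the camera in the world. Camera axes: x right, y down, z forward; pixel columns grow to the right and rows downward; lengths in m; the calibration is good to about 2 mm. A picture is of the moment at which its call begins: read the wrist's pose just before it. get_calibration takes no time and is no camera call; for the wrist camera it gives the pose at the moment of the call.
- ticket.close_job(): hands the job in, once; it reports no verdict.
The state is a dict: "clock": time; "qpos": joint angles; "dq": joint speeds; "tau": joint torques, N m; "ee_pos": TCP position; "tcp_rot": TCP orientation; "contact_force": force on the tool from outside, world axes, zero at the start; "torque": the same for the moment, N m; "finger_gap": finger opening in m.
Only numpy, scipy, OpenCV 4.12 (cv2) and the standard library are available. Lean on these libraries where they do the work, as an engineer would, in place of code of your own. Each camera call takes 0.05 s, during which the arm holds its last target.

## Working session

There is one attempt and no reset: what is moved stays moved. The work goes in short steps, Python scripts to look and compute and a shell command to move; the robot and the scene stay as the last step left them, time stands still between calls to the robot, and variables do not carry over. Pictures are saved under pics/ and viewed, and the job is handed in when it is done.

```bash
ls; mkdir -p pics
python3 - <<'E'
from workcell import read_state, eyes, ticket
import cv2
print(read_state())
for n in("side","top","wrist"):
    c=eyes.get_calibration(n); print(n,c)
    cv2.imwrite(f"pics/{n}0.png",eyes.capture(n)[:,:,::-1])
E
```

```text
pics
{'clock': 0.0, 'qpos': array([ 1.27226821e+00,  9.18575799e-02,  1.23184393e+00, -5.47872889e-05,
        1.81977667e+00, -5.67293358e-02]), 'dq': array([ 0.00112312,  0.0004815 , -0.00014758, -0.00174646, -0.00113247,
       -0.00099229]), 'tau': array([ 1.17692856e-03, -4.46438634e+01, -4.06459916e+01,  6.96190540e-02,
        2.92270834e-02, -1.52083085e-04]), 'ee_pos': array([0.14361099, 0.58222103, 0.19553137]), 'tcp_rot': array([ 0.08462589,  0.70204373, -0.08594482,  0.70184511]), 'contact_force': array([ 0.61947285, -0.53453146,  1.18915425]), 'torque': array([ 0.03027461, -0.01325893,  0.01294727]), 'finger_gap': 0.08778719791111726}
side {'camera_matrix': array([[425.07144903,   0.        , 258.84948748],
       [  0.        , 425.07144903, 181.83408678],
       [  0.        ,   0.        ,   1.        ]]), 'dist': array([-0.16255596,  0.        ,  0.        ,  0.        ,  0.        ]), 'position': array([ 0.30500833, -0.732608  ,  0.89821351]), 'orientation': array([ 0.91093588, -0.14730893,  0.0546559 , -0.38145595])}
top {'camera_matrix': array([[481.61100096,   0.        , 256.1717285 ],
       [  0.        , 481.61100096, 203.47794751],
       [  0.        ,   0.        ,   1.        ]]), 'dist': array([-0.014352,  0.      ,  0.      ,  0.      ,  0.      ]), 'position': array([0.31577243, 0.04526469, 1.58984761]), 'orientation': array([ 0.71006953, -0.70051042,  0.04966048, -0.05118828])}
wrist {'camera_matrix': array([[284.58955872,   0.        , 254.70764215],
       [  0.        , 284.58955872, 192.30785601],
       [  0.        ,   0.        ,   1.        ]]), 'dist': array([-0.05786818,  0.        ,  0.        ,  0.        ,  0.        ]), 'position': array([0.0736202 , 0.60042592, 0.38445868]), 'orientation': array([0.77971865, 0.61148249, 0.0824056 , 0.1064768 ])}
```

View pics/side0.png

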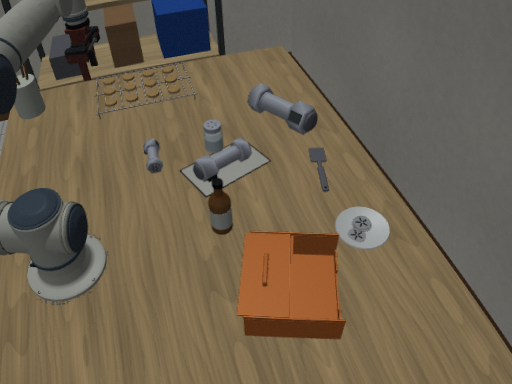

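View pics/top0.png

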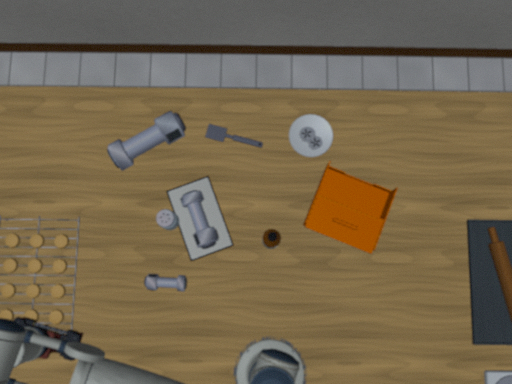

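View pics/wrist0.png

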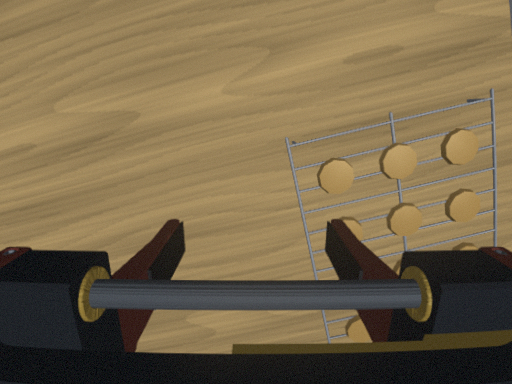

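```bash
cat > h.py <<'E'
import numpy as np, cv2
from workcell import read_state, eyes
from scipy.spatial.transform import Rotation as R
def ray(n,uv,cal=None):
    c=cal or eyes.get_calibration(n)
    p=cv2.undistortPoints(np.array([[uv]],float),c['camera_matrix'],c['dist'])[0,0]
    return c['position'],R.from_quat(c['orientation']).apply([p[0],p[1],1])
def at(n,uv,z,cal=None):
    o,d=ray(n,uv,cal); return o+d*(z-o[2])/d[2]
def proj(n,P,cal=None):
    c=cal or eyes.get_calibration(n)
    r=R.from_quat(c['orientation']).inv(); rv=r.as_rotvec(); t=-r.apply(c['position'])
    return cv2.projectPoints(np.atleast_2d(P).astype(float),rv,t,c['camera_matrix'],c['dist'])[0][:,0]
def tri(a,ua,b,ub):
    o1,d1=ray(a,ua);o2,d2=ray(b,ub)
    A=np.stack([d1,-d2],1);s=np.linalg.lstsq(A,o2-o1,rcond=None)[0]
    p,q=o1+d1*s[0],o2+d2*s[1]; return (p+q)/2,np.linalg.norm(p-q)
E
python3 - <<'E'
import cv2
t=cv2.imread('pics/top0.png');s=cv2.imread('pics/side0.png')
def c(i,x0,y0,w,h,n): cv2.imwrite('pics/'+n,cv2.resize(i[y0:y0+h,x0:x0+w],(800,int(800*h/w)),interpolation=cv2.INTER_CUBIC))
c(t,150,170,100,75,'c1.png');c(s,175,115,120,90,'c2.png');c(t,290,155,120,90,'c3.png');c(s,225,220,130,97,'c4.png')
E
```

```text
(no output)
```

View pics/c1.png

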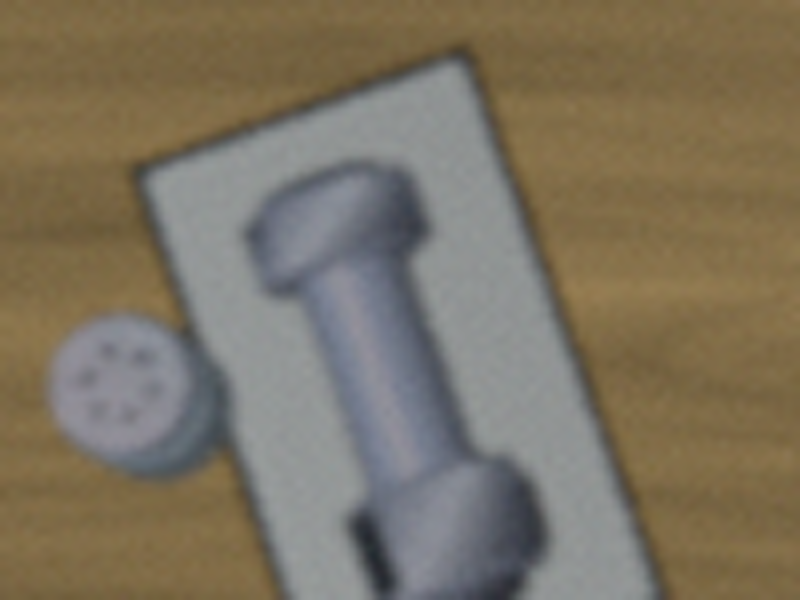

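View pics/c2.png

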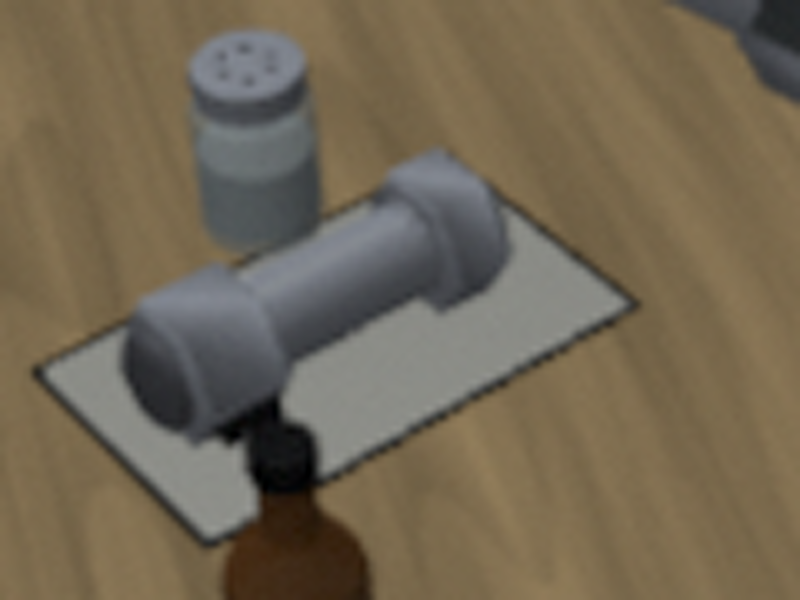

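View pics/c3.png

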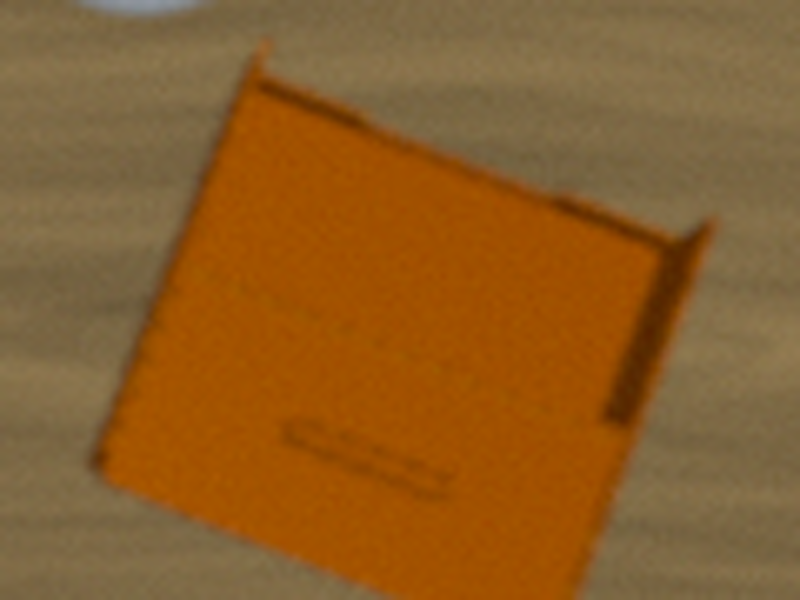

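View pics/c4.png

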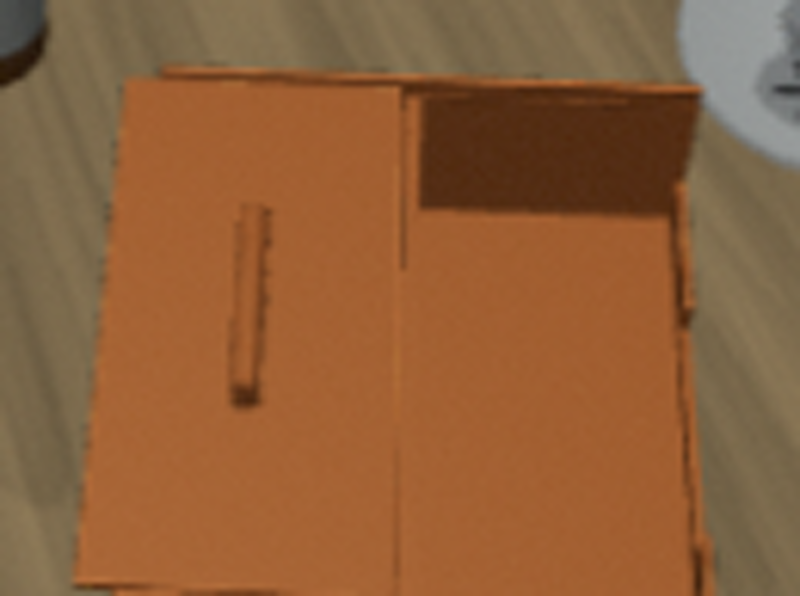

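```bash
cat >> h.py <<'E'
def press_lines(o,yaw,roll,z=0.032,Rm=None):
    # roll about own x of trigger normal
    Rm=Rm if Rm is not None else R.from_euler('z',yaw)*R.from_euler('x',roll)
    L=[]
    def hexa(x):
        r=.032/np.cos(np.pi/6); a=np.arange(7)*np.pi/3
        return np.stack([np.full(7,x),r*np.cos(a),r*np.sin(a)],1)
    for x in(-.094,-.046,.046,.080): L.append(hexa(x))
    for x1,x2 in((-.094,-.046),(.046,.080)):
        for k in range(6): L.append(np.stack([hexa(x1)[k],hexa(x2)[k]]))
    for s in(-1,1): L.append(np.array([[-.046,s*.023,0],[.046,s*.023,0]]));
    L.append(np.array([[-.046,0,.023],[.046,0,.023]]))
    n=len(L)
    for zz in(.032,.042): L.append(np.array([[-.085,-.0085,zz],[-.055,-.0085,zz],[-.055,.0085,zz],[-.085,.0085,zz],[-.085,-.0085,zz]]))
    L.append(np.array([[-.087,-.013,-.032],[-.053,-.013,-.032],[-.053,.013,-.032],[-.087,.013,-.032],[-.087,-.013,-.032]]))
    return [np.array([o[0],o[1],z])+Rm.apply(l) for l in L],n
def overlay(n,img,lines,nt,box,out,cal=None,W=800):
    x0,y0,w,h=box; s=W/w
    im=cv2.resize(img[y0:y0+h,x0:x0+w],(W,int(h*s)),interpolation=cv2.INTER_CUBIC)
    for i,l in enumerate(lines):
        p=proj(n,l,cal); q=((p-[x0,y0]+.5)*s-.5).astype(int)
        col=(0,255,0) if i<nt else ((0,0,255) if i<nt+2 else (255,0,0))
        cv2.polylines(im,[q.reshape(-1,1,2)],False,col,1)
    cv2.imwrite(out,im)
E
python3 - <<'E'
from h import *
a=at('top',(194.4,203.1),.045);b=at('top',(202.5,230),.045)
print(a,b,np.linalg.norm(a-b)); d=a-b; yaw=np.arctan2(d[1],d[0]); o=(a+b)/2
print('o',o,yaw,np.degrees(yaw))
t=cv2.imread('pics/top0.png');s=cv2.imread('pics/side0.png')
for r,nm in((2*np.pi/3,'A'),(-2*np.pi/3,'B')):
    L,n=press_lines(o,yaw,r); 
    overlay('top',t,L,n,(160,180,80,80),f'pics/ot{nm}.png',W=560); overlay('side',s,L,n,(175,120,100,80),f'pics/os{nm}.png',W=700)
a=[cv2.resize(cv2.imread(f'pics/o{k}.png'),(400,400 if k[0]=='t' else 320)) for k in('tA','tB','sA','sB')]
cv2.imwrite('pics/o0.png',cv2.resize(np.vstack([np.hstack(a[:2]),np.hstack(a[2:])]),(666,600)))
E
```

```text
[0.53631164 0.25041195 0.045     ] [0.44927415 0.22156737 0.045     ] 0.09169260714233156
o [0.49279289 0.23598966 0.045     ] 0.32001324832828953 18.335408517482936
```

View pics/o0.png

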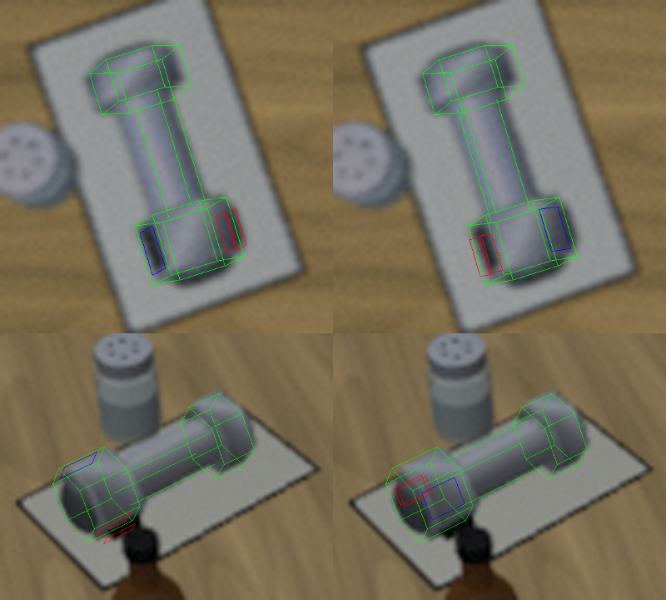

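```bash
cat >> h.py <<'E'
from scipy.optimize import minimize
def hullpts(Rm,o):
    def cyl(x1,x2,r,n=24,hexa=False):
        a=np.arange(6)*np.pi/3 if hexa else np.arange(n)*2*np.pi/n
        c=np.stack([np.cos(a),np.sin(a)],1)*r
        return np.vstack([np.column_stack([np.full(len(c),x),c]) for x in(x1,x2)])
    rh=.032/np.cos(np.pi/6)
    P=[np.vstack([cyl(-.094,-.046,rh,hexa=True),cyl(-.105,-.100,.015)]),cyl(.046,.080,rh,hexa=True),cyl(-.05,.05,.023)]
    P.append(np.array([[x,y,z] for x in(-.085,-.055) for y in(-.0085,.0085) for z in(.03,.042)]))
    return [Rm.apply(p)+o for p in P]
def outline(n,Rm,o,shape,cal,S):
    m=np.zeros((shape[0]*S,shape[1]*S),np.uint8)
    for p in hullpts(Rm,o):
        q=((proj(n,p,cal)+.5)*S-.5)
        cv2.fillConvexPoly(m,cv2.convexHull(q.astype(np.float32)).astype(np.int32),255)
    c=cv2.findContours(m,cv2.RETR_EXTERNAL,cv2.CHAIN_APPROX_NONE)[0]
    return max(c,key=len)[:,0],m
def fit_press(views,x0,roll,z=.032,S=4,tilt=True,verbose=True):
    D=[]
    for n,img,cal in views:
        g=cv2.GaussianBlur(cv2.resize(img,None,fx=S,fy=S,interpolation=cv2.INTER_CUBIC),(0,0),2)
        e=np.zeros(g.shape[:2],np.uint8)
        for k in range(3): e|=cv2.Canny(g[:,:,k],15,40)
        D.append(cv2.distanceTransform(255-e,cv2.DIST_L2,5)/S)
    def cost(v):
        Rm=R.from_euler('z',v[2])*R.from_euler('x',roll); o=np.array([v[0],v[1],z]);t=0
        for (n,img,cal),d in zip(views,D):
            c,_=outline(n,Rm,o,img.shape,cal,S)
            t+=np.mean(np.minimum(d[c[:,1],c[:,0]],4))
        return t
    best=None
    for dx in(-.005,0,.005):
        for dy in(-.005,0,.005):
            r=minimize(cost,np.array(x0)+[dx,dy,0],method='Nelder-Mead',options=dict(initial_simplex=np.array(x0)+[dx,dy,0]+np.array([[0,0,0],[.004,0,0],[0,.004,0],[0,0,.05]]),xatol=1e-4,fatol=1e-4,maxiter=120))
            if best is None or r.fun<best.fun: best=r
    return best.x,best.fun
E
python3 - <<'E'
from h import *
t=cv2.imread('pics/top0.png');s=cv2.imread('pics/side0.png')
ct,cs=eyes.get_calibration('top'),eyes.get_calibration('side')
x0=[.4928,.236,.32]
for nm,v in(('both',[('top',t,ct),('side',s,cs)]),('top',[('top',t,ct)]),('side',[('side',s,cs)])):
    x,f=fit_press(v,x0,2*np.pi/3,S=3); print(nm,x.round(4),f)
    if nm=='both':xb=x
L,n=press_lines(xb[:2],xb[2],2*np.pi/3)
overlay('top',t,L,n,(160,180,80,80),'pics/a.png',W=400); overlay('side',s,L,n,(175,120,100,100),'pics/b.png',W=400)
cv2.imwrite('pics/o1.png',np.hstack([cv2.imread('pics/a.png'),cv2.imread('pics/b.png')]))
# caddy
A=at('top',(329.5,161.8),.089);B=at('top',(397,188.3),.089);print(A,B,np.linalg.norm(A-B))
print('side',at('side',(338.4,234.6),.089))
print('bottle',at('top',(270,237),.175),at('top',(272,240),0))
print('shaker',at('top',(150+120/8,170+385/8),.096))
E
```

```text
both [0.4962 0.2384 0.3669] 0.7072467803955078
top [0.4949 0.2389 0.3716] 0.26088613271713257
side [0.4988 0.239  0.368 ] 0.32662084698677063
[ 0.66885366 -0.18198424  0.089     ] [ 0.58598638 -0.3950955   0.089     ] 0.2286556207412284
side [ 0.67474683 -0.18559017  0.089     ]
bottle [0.42012347 0.00773276 0.175     ] [ 0.42321797 -0.00360255  0.        ]
shaker [0.48040936 0.33398746 0.096     ]
```

View pics/o1.png

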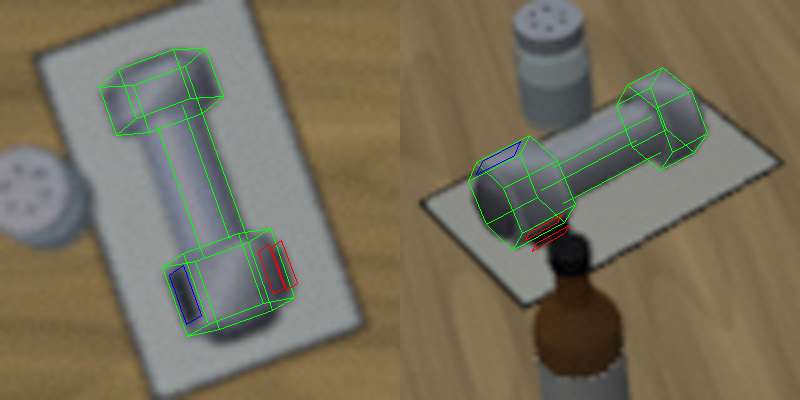

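```bash
cat >> h.py <<'E'
def box(x1,x2,y1,y2,z1,z2): return np.array([[x,y,z] for x in(x1,x2) for y in(y1,y2) for z in(z1,z2)])
def caddy_boxes(d=.117):
    return [box(-.116,-.112,-.107,.107,0,.089),box(.112,.116,-.107,.107,0,.089),box(-.114,.114,.0,.107,0,.080),
      box(-.114,.114,-.107,0,0,.004),box(-.114,-.05,-.107,-.103,0,.03),box(.05,.114,-.107,-.103,0,.03),box(-.05,.05,-.107,-.103,0,.014),
      box(-.111,.111,-.0535+d-.055,-.0535+d+.055,.083,.087),box(-.04,.04,-.0535+d-.005,-.0535+d+.005,.087,.105)]
def caddy_outline(n,v,shape,cal,S,d=.117):
    Rm=R.from_euler('z',v[2]);o=np.array([v[0],v[1],0]); m=np.zeros((shape[0]*S,shape[1]*S),np.uint8)
    for b in caddy_boxes(d):
        q=(proj(n,Rm.apply(b)+o,cal)+.5)*S-.5
        cv2.fillConvexPoly(m,cv2.convexHull(q.astype(np.float32)).astype(np.int32),255)
    return max(cv2.findContours(m,cv2.RETR_EXTERNAL,cv2.CHAIN_APPROX_NONE)[0],key=len)[:,0],m
E
python3 - <<'E'
from h import *
t=cv2.imread('pics/top0.png');s=cv2.imread('pics/side0.png')
V=[('top',t,eyes.get_calibration('top')),('side',s,eyes.get_calibration('side'))]
S=3;M=[]
for n,i,c in V:
    g=cv2.resize(i,None,fx=S,fy=S,interpolation=cv2.INTER_CUBIC).astype(int); h=cv2.cvtColor(g.clip(0,255).astype(np.uint8),cv2.COLOR_BGR2HSV)
    m=((h[...,0]<13)&(h[...,1]>190)).astype(np.uint8)*255
    if n=='side': m[:560]=0; m[:,:680]=0
    else: m[:,:860]=0; m[:,1260:]=0
    M.append(m); print(n,m.sum()/255)
def cost(v,which=(0,1)):
    return sum((caddy_outline(V[k][0],v[:3],V[k][1].shape,V[k][2],S,v[3])[1]!=M[k]).sum()/M[k].astype(bool).sum() for k in which)
u=np.array([.362,.932]);yc=np.array([-.932,.362]);A=np.array([.628,-.2885])+yc*.107
x0=np.array([*A,1.2,.117]);print(x0)
for w in((0,1),(0,),(1,)):
    sx=x0+np.vstack([np.zeros(4),np.diag([.006,.006,.04,.005])])
    r=minimize(cost,x0,args=(w,),method='Nelder-Mead',options=dict(initial_simplex=sx,xatol=1e-4,fatol=1e-5));print(w,r.x.round(4),r.fun)
    if len(w)==2: xb=r.x
out=[]
for k,(bx) in enumerate(((290,150,120,120),(225,215,130,130))):
    x0_,y0,w,h=bx;im=cv2.resize(V[k][1][y0:y0+h,x0_:x0_+w],(400,400),interpolation=cv2.INTER_CUBIC)
    Rm=R.from_euler('z',xb[2])
    for b in caddy_boxes(xb[3]):
        q=((proj(V[k][0],Rm.apply(b)+[xb[0],xb[1],0],V[k][2])-[x0_,y0]+.5)*400/w).astype(int)
        for i in range(8):
            for bit in(1,2,4):
                if i^bit>i: cv2.line(im,tuple(map(int,q[i])),tuple(map(int,q[i^bit])),(0,255,0) if len(out)<2 else 0,1)
    out.append(im)
cv2.imwrite('pics/o2.png',np.hstack(out))
E
```

```text
top 43.0
side 20446.0
[ 0.528276 -0.249766  1.2       0.117   ]
(0, 1) [ 0.5593 -0.2333  0.8337  0.1075] 1016.5674857651125
(0,) [ 0.6035 -0.2368  0.501   0.1068] 1004.2093023255813
(1,) [ 0.5374 -0.2491  1.2081  0.1027] 3.311112197984936
```

View pics/o2.png

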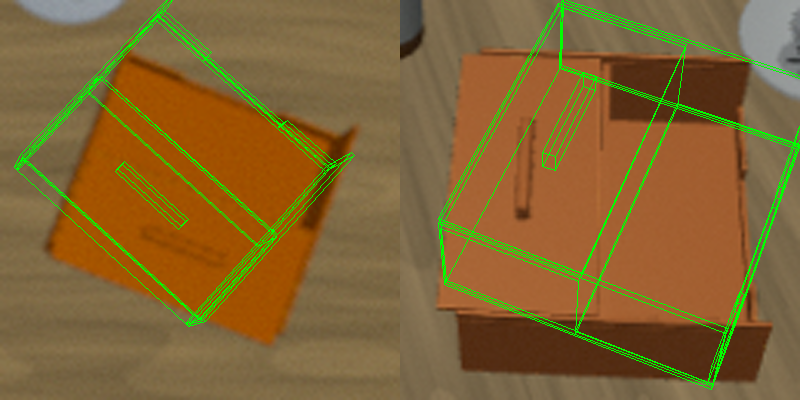

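```bash
cat > fc.py <<'E'
from h import *
t=cv2.imread('pics/top0.png');s=cv2.imread('pics/side0.png')
V=[('top',t,eyes.get_calibration('top')),('side',s,eyes.get_calibration('side'))]
S=3;M=[]
for n,i,c in V:
    g=cv2.resize(i,None,fx=S,fy=S,interpolation=cv2.INTER_CUBIC).astype(float)
    m=((g[...,0]<.40*g[...,2])&(g[...,1]<.65*g[...,2])).astype(np.uint8)*255
    if n=='side': m[:660]=0; m[:,:705]=0; 
    else: m[:,:880]=0; m[:,1230:]=0
    m=cv2.morphologyEx(m,cv2.MORPH_CLOSE,np.ones((7,7)))
    M.append(m); print(n,m.sum()/255)
def cost(v,which=(0,1)):
    return sum((caddy_outline(V[k][0],v[:3],V[k][1].shape,V[k][2],S,v[3])[1]!=M[k]).sum()/M[k].astype(bool).sum() for k in which)
x0=np.array([.528,-.2498,1.2,.117])
for w in((0,1),(0,),(1,)):
    sx=x0+np.vstack([np.zeros(4),np.diag([.006,.006,.04,.005])])
    r=minimize(cost,x0,args=(w,),method='Nelder-Mead',options=dict(initial_simplex=sx,xatol=1e-4,fatol=1e-5));print(w,r.x.round(4),r.fun)
    if len(w)==2: xb=r.x
out=[]
for k,(bx) in enumerate(((290,150,120,120),(225,215,130,130))):
    x0_,y0,w,h=bx;im=cv2.resize(V[k][1][y0:y0+h,x0_:x0_+w],(400,400),interpolation=cv2.INTER_CUBIC)
    Rm=R.from_euler('z',xb[2])
    for b in caddy_boxes(xb[3]):
        q=((proj(V[k][0],Rm.apply(b)+[xb[0],xb[1],0],V[k][2])-[x0_,y0]+.5)*400/w).astype(int)
        for i in range(8):
            for bit in(1,2,4):
                if i^bit>i: cv2.line(im,tuple(map(int,q[i])),tuple(map(int,q[i^bit])),(0,255,0),1)
    out.append(im)
cv2.imwrite('pics/o3.png',np.hstack(out))
E
python3 fc.py
```

```text
top 49689.0
side 91452.0
(0, 1) [ 0.5331 -0.2505  1.2009  0.1174] 0.16522333670713293
(0,) [ 0.5304 -0.2502  1.1965  0.1173] 0.12169695506047616
(1,) [ 0.5344 -0.2505  1.1927  0.1168] 0.017932904693172373
```

View pics/o3.png

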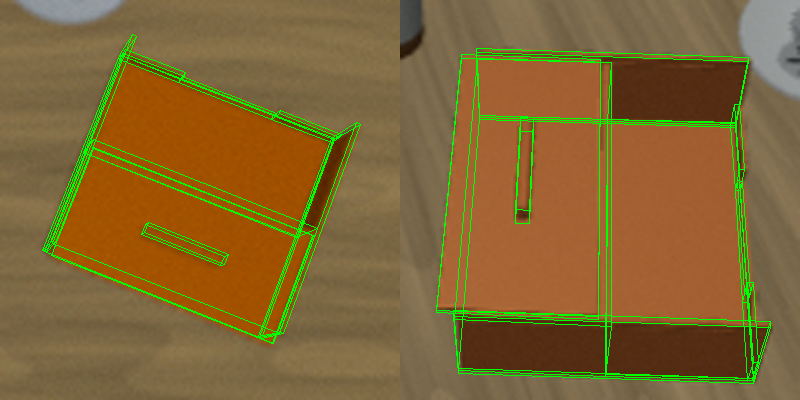

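```bash
cat >> h.py <<'E'
def target(axyaw,phi):
    """tool rot matrix: jaw axis perpendicular to press axis; body leans to -n by phi; choose flip nearest to current"""
    a=np.array([np.cos(axyaw),np.sin(axyaw),0]);n=np.array([-a[1],a[0],0]);z=np.array([0,0,1.])
    d=-z*np.cos(phi)+n*np.sin(phi)
    out=[]
    for s in(1,-1):
        zt=s*a; yt=np.cross(zt,d); out.append(R.from_matrix(np.stack([d,yt,zt],1)))
    return out,d
def plan(pos,axyaw,phi,flip=None):
    s=read_state();c=R.from_quat(s['tcp_rot'])
    T,d=target(axyaw,phi)
    if flip is None: flip=int(np.argmin([(t*c.inv()).magnitude() for t in T]))
    rv=(T[flip]*c.inv()).as_rotvec(); sh=np.array(pos)-s['ee_pos']
    print('flip',flip,'shift',sh.round(4),'rv',rv.round(4),'deg',np.degrees(np.linalg.norm(rv)).round(1),'rows>=',max(np.linalg.norm(rv)/.1868,np.abs(sh).max()/.0625).round(2),'q6',s['qpos'][5].round(3),'F',s['contact_force'].round(1),'gap',round(s['finger_gap'],4),'t',s['clock'])
E
python3 - <<'E'
from h import *
s=read_state();print(R.from_quat(s['tcp_rot']).as_matrix().round(3))
ax=np.array([.496,.239,.032])
for f in(0,1):
    T,d=target(.368,.5); plan(ax-d*.10,.368,.5,f); print(ax-d*.1,d)
    plan(ax-[0,0,.1],.368,0,f)
E
```

```text
[[-0.     0.24   0.971]
 [-0.001  0.971 -0.24 ]
 [-1.    -0.001 -0.   ]]
flip 0 shift [ 0.3696 -0.388  -0.076 ] rv [0.5082 0.032  0.5969] deg 45.0 rows>= 6.21 q6 -0.057 F [0.1 0.4 0.5] gap 0.0877 t 0.15
[0.51324734 0.19426726 0.11975826] [-0.17247336  0.44732738 -0.87758256]
flip 0 shift [ 0.3524 -0.3433 -0.2638] rv [0.0015 0.     0.6099] deg 34.9 rows>= 5.64 q6 -0.057 F [0.1 0.4 0.5] gap 0.0877 t 0.15
flip 1 shift [ 0.3696 -0.388  -0.076 ] rv [-0.0415  0.6565 -2.4649] deg 146.2 rows>= 13.66 q6 -0.057 F [0.1 0.4 0.5] gap 0.0877 t 0.15
[0.51324734 0.19426726 0.11975826] [-0.17247336  0.44732738 -0.87758256]
flip 1 shift [ 0.3524 -0.3433 -0.2638] rv [ 1.0000e-04 -2.0000e-03 -2.5317e+00] deg 145.1 rows>= 13.55 q6 -0.057 F [0.1 0.4 0.5] gap 0.0877 t 0.15
```

```bash
python3 -m crank '[[[0.037,-0.0388,0],[0.0508,0.0032,0.0597],80],[[0.037,-0.0388,0],[0.0508,0.0032,0.0597],80],[[0.037,-0.0388,0],[0.0508,0.0032,0.0597],80],[[0.037,-0.0388,0],[0.0508,0.0032,0.0597],80],[[0.037,-0.0388,0],[0.0508,0.0032,0.0597],80]]'
python3 -m crank '[[[0.037,-0.0388,0],[0.0508,0.0032,0.0597],80],[[0.037,-0.0388,0],[0.0508,0.0032,0.0597],80],[[0.037,-0.0388,0],[0.0508,0.0032,0.0597],80],[[0.037,-0.0388,0],[0.0508,0.0032,0.0597],80],[[0.037,-0.0388,0],[0.0508,0.0032,0.0597],80]]'
python3 -m crank '[[[0,0,0],[0,0,0],80]]'
python3 - <<'E'
from h import *
ax=np.array([.496,.239,.032])
T,d=target(.368,.5); plan(ax-d*.10,.368,.5,0)
c=eyes.get_calibration('wrist');im=eyes.capture('wrist')[:,:,::-1].copy();cv2.imwrite('pics/w1.png',im)
L,n=press_lines(ax[:2],.368,2*np.pi/3)
overlay('wrist',im,L,n,(0,0,512,384),'pics/w1o.png',c,W=768)
E
```

```text
clock: 0.78
ee_pos: [0.3293, 0.3872, 0.1966]
tcp_rot: [0.067, 0.717, 0.11, 0.685]
contact_force: [0.9, 0.5, 0.3]
finger_gap: 0.0605
clock: 1.4
ee_pos: [0.5147, 0.1929, 0.1967]
tcp_rot: [0.047, 0.705, 0.299, 0.641]
contact_force: [0.7, 0.5, 0.6]
finger_gap: 0.0602
clock: 1.52
ee_pos: [0.5156, 0.1911, 0.193]
tcp_rot: [0.05, 0.707, 0.296, 0.64]
contact_force: [0.4, -0.8, -0.2]
finger_gap: 0.0604
flip 0 shift [-0.0023  0.0032 -0.0733] rv [-0.0007 -0.0065  0.0055] deg 0.5 rows>= 1.17 q6 -1.831 F [ 0.4 -0.8 -0.2] gap 0.0604 t 1.525
```

View pics/w1o.png

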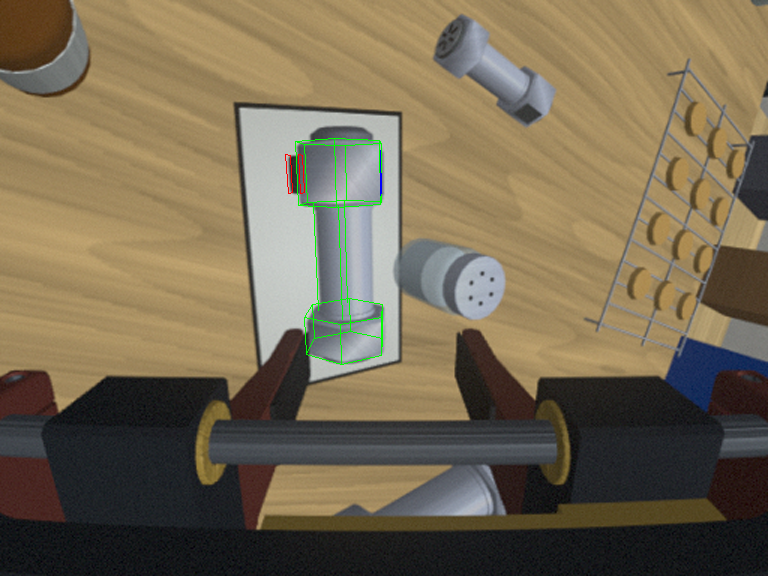

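```bash
python3 -m crank '[[[-0.0023,0.0032,-0.045],[0,-0.006,0.005],80],[[0,0,-0.028],[0,0,0],80],[[0,0,0],[0,0,0],80]]'
python3 -m crank '[[[-0.0047,0.0121,-0.0237],[0,0,0],80],[[-0.0047,0.0121,-0.0237],[0,0,0],80],[[-0.0047,0.0121,-0.0237],[0,0,0],80],[[0,0,0],[0,0,0],80]]'
python3 - <<'E'
from h import *
ax=np.array([.496,.239,.032])
T,d=target(.368,.5); plan(ax+d*.008,.368,.5,0)
c=eyes.get_calibration('wrist');im=eyes.capture('wrist')[:,:,::-1].copy()
L,n=press_lines(ax[:2],.368,2*np.pi/3)
overlay('wrist',im,L,n,(0,0,512,384),'pics/w2o.png',c,W=768)
E
```

```text
clock: 1.95
ee_pos: [0.5092, 0.199, 0.1221]
tcp_rot: [0.044, 0.705, 0.3, 0.641]
contact_force: [1.4, 0.5, 0.6]
finger_gap: 0.0606
clock: 2.45
ee_pos: [0.4961, 0.2353, 0.053]
tcp_rot: [0.044, 0.704, 0.3, 0.642]
contact_force: [0.4, 0.3, 0.3]
finger_gap: 0.06
flip 0 shift [-0.0015  0.0073 -0.028 ] rv [-0.0013  0.0048 -0.0073] deg 0.5 rows>= 0.45 q6 -1.894 F [0.4 0.3 0.3] gap 0.06 t 2.45
```

View pics/w2o.png

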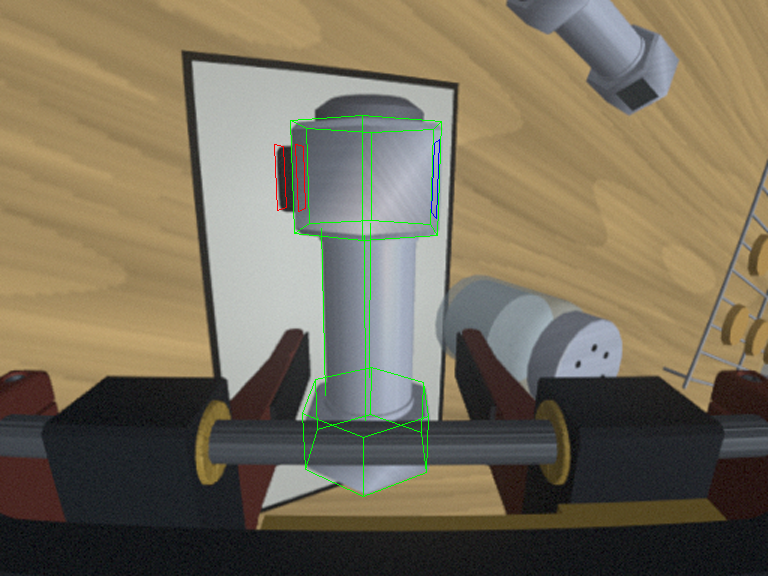

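```bash
python3 -m crank '[[[-0.001,0.004,-0.014],[0,0.004,-0.007],80],[[-0.0005,0.0033,-0.013],[0,0,0],80],[[0,0,0],[0,0,0],80]]'
python3 -m crank '[[[0,0,0],[0,0,0],255],[[0,0,0],[0,0,0],255],[[0,0,0],[0,0,0],255]]'
python3 - <<'E'
from h import *
ax=np.array([.496,.239,.032])
T,d=target(.368,.5); plan(ax+d*.008,.368,.5,0)
E
```

```text
clock: 2.88
ee_pos: [0.4949, 0.2413, 0.024]
tcp_rot: [0.048, 0.706, 0.297, 0.641]
contact_force: [-0.5, 0.2, 0.6]
finger_gap: 0.0604
clock: 3.25
ee_pos: [0.4961, 0.2413, 0.0259]
tcp_rot: [0.047, 0.705, 0.297, 0.643]
contact_force: [-0.4, 1.5, -0.0]
finger_gap: 0.0336
flip 0 shift [-0.0014  0.0013 -0.0009] rv [-0.0013  0.0023  0.002 ] deg 0.2 rows>= 0.02 q6 -1.899 F [-0.4  1.5 -0. ] gap 0.0336 t 3.25
```

Run:
```python
from h import *
s=read_state();print(s['finger_gap'])
im=np.vstack([np.hstack([cv2.resize(eyes.capture('wrist'),(400,300)),cv2.resize(eyes.capture('side')[100:220,150:310],(400,300))]),np.zeros((1,800,3),np.uint8)])[:,:,::-1]
cv2.imwrite('pics/w3.png',im);print(read_state()['finger_gap'])
```

```text
0.03362359480588282
0.026157577239559762
```

View pics/w3.png

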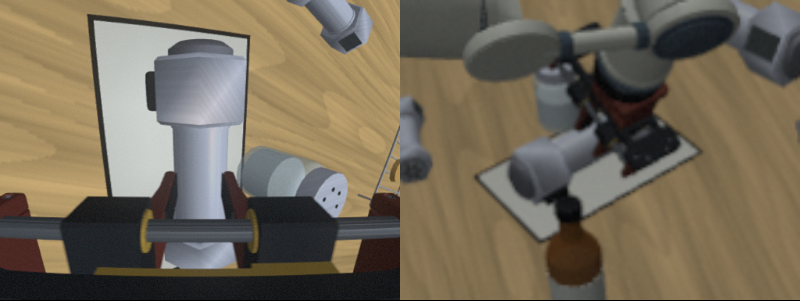

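```bash
python3 -m crank '[[[0,0,0],[0,0,0],122]]'
python3 - <<'E'
from h import *
im=eyes.capture('wrist')[150:384,100:412,::-1]
cv2.imwrite('pics/w4.png',cv2.resize(im,(800,600),interpolation=cv2.INTER_CUBIC))
s=read_state();print(s['finger_gap'],s['contact_force'])
E
```

```text
clock: 3.48
ee_pos: [0.4959, 0.2414, 0.0257]
tcp_rot: [0.047, 0.705, 0.297, 0.643]
contact_force: [-0.6, 0.1, -0.6]
finger_gap: 0.0325
0.03625794253698222 [-0.00810884  0.06528443  0.59878236]
```

View pics/w4.png

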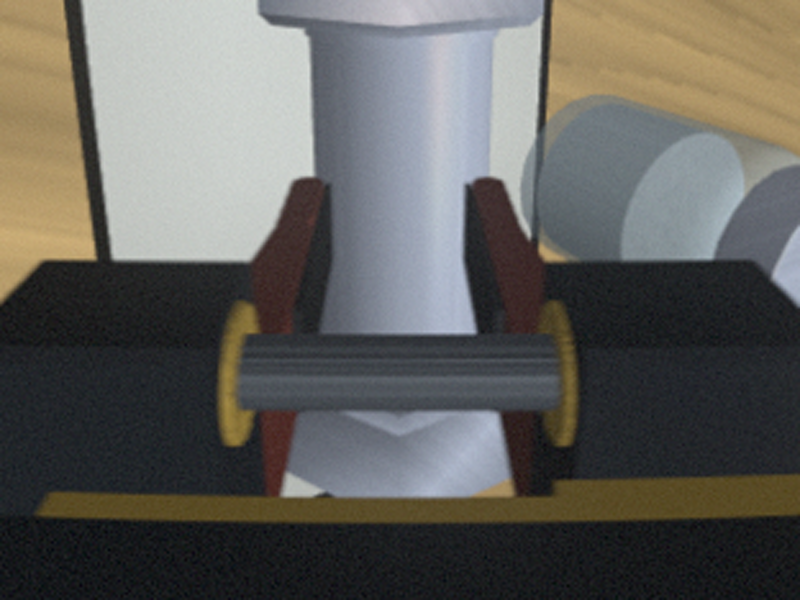

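Run:
```python
from h import *
s=read_state();c=eyes.get_calibration('wrist');im=eyes.capture('wrist')[:,:,::-1].copy()
Rm=R.from_quat(s['tcp_rot']);p=s['ee_pos'];g=s['finger_gap']
print(p,g,Rm.as_matrix().round(2))
L,n=press_lines([.496,.239],.368,2*np.pi/3)
for sg in(-1,1):
    L.append(np.array([p+Rm.apply([0,sg*g/2,0]),p+Rm.apply([-.04,sg*g/2,0])]))
L.append(np.array([p,p+Rm.apply([-.019,0,0])]))
overlay('wrist',im,L,n,(100,100,312,234),'pics/w5.png',c,W=800)
```

```text
[0.49584571 0.24128474 0.02557161] 0.03625794253698222 [[-0.17 -0.32  0.93]
 [ 0.45  0.82  0.36]
 [-0.88  0.48  0.  ]]
```

View pics/w5.png

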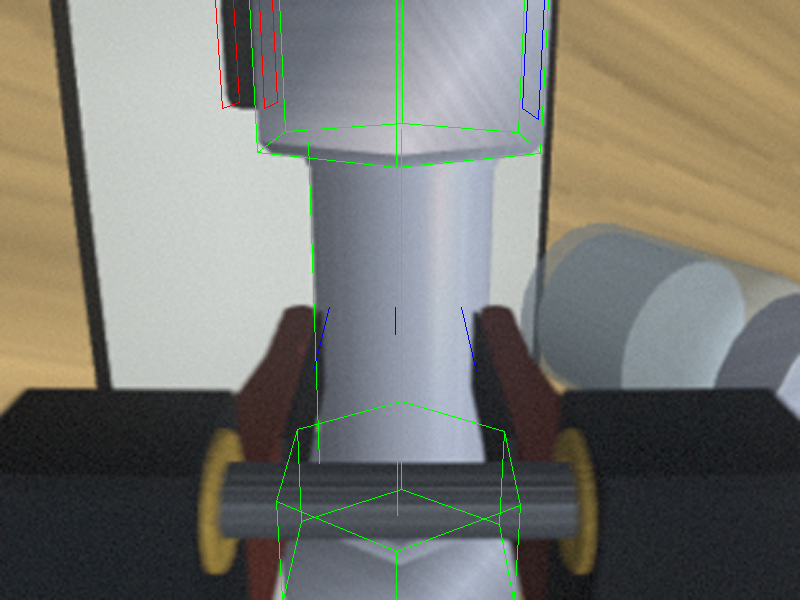

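```bash
python3 -m crank '[[[0,0,0],[0,0,0],122],[[0,0,0],[0,0,0],122],[[0,0,0],[0,0,0],122]]'
python3 - <<'E'
from h import *
s=read_state()
Rm=R.from_quat(s['tcp_rot']);p=s['ee_pos'];g=s['finger_gap']
L,n=press_lines([.496,.239],.368,2*np.pi/3)
for sg in(-1,1):
    L.append(np.array([p+Rm.apply([0,sg*g/2,0]),p+Rm.apply([-.04,sg*g/2,0])]))
a=eyes.capture('wrist')[:,:,::-1].copy();b=eyes.capture('side')[:,:,::-1].copy();
overlay('wrist',a,L[n:],0,(140,140,200,150),'pics/a.png',eyes.get_calibration('wrist'),W=400)
overlay('side',b,L[n:],0,(180,120,100,75),'pics/b.png',W=400)
cv2.imwrite('pics/c.png',cv2.resize(a[100:384],(400,300)));
b2=cv2.resize(b[120:195,180:280],(400,300),interpolation=cv2.INTER_CUBIC);cv2.imwrite('pics/w6.png',np.vstack([np.hstack([cv2.imread('pics/a.png'),cv2.imread('pics/b.png')]),np.hstack([cv2.imread('pics/c.png'),b2])]))
s=read_state();print(s['finger_gap'],s['contact_force'])
E
```

```text
clock: 3.95
ee_pos: [0.4958, 0.2414, 0.0255]
tcp_rot: [0.047, 0.705, 0.297, 0.642]
contact_force: [-0.5, -0.7, 0.8]
finger_gap: 0.0459
0.04596829258889027 [-0.30703906 -0.37070285  0.02743257]
```

View pics/w6.png

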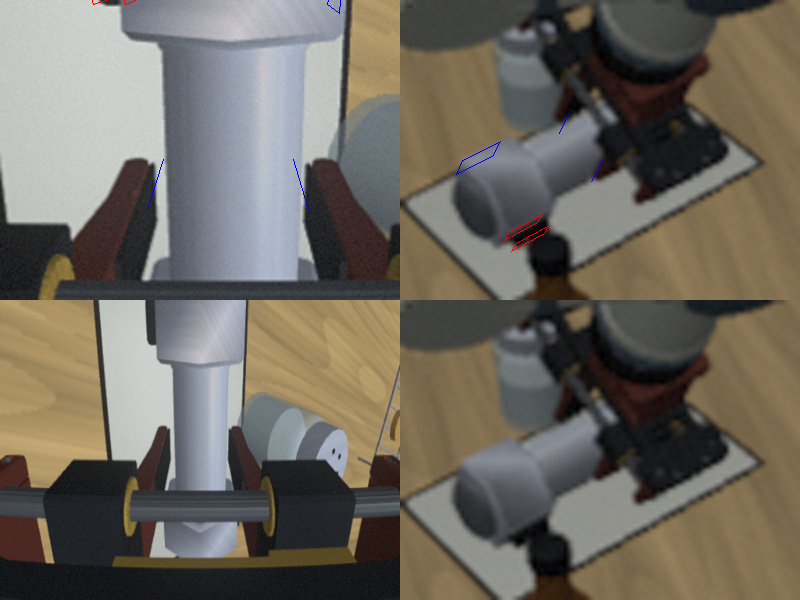

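Run:
```python
from h import *
s=cv2.imread('pics/side0.png');t=cv2.imread('pics/top0.png')
p=np.array([.1436,.5822,.1955]);Rm=R.from_quat([0.08462589,0.70204373,-0.08594482,0.70184511])
L=[]
for sg in(-1,1):L.append(np.array([p+Rm.apply([0,sg*.044,0]),p+Rm.apply([-.06,sg*.044,0])]))
L.append(np.array([p+Rm.apply([0,-.044,0]),p+Rm.apply([0,.044,0])]))
overlay('side',s,L,3,(20,10,120,90),'pics/a.png',W=400)
overlay('top',t,L,3,(0,290,125,94),'pics/b.png',W=400)
cv2.imwrite('pics/s1.png',np.hstack([cv2.imread('pics/a.png')[:300],cv2.imread('pics/b.png')[:300]]))
print(proj('side',p),proj('top',p))
c=eyes.get_calibration('wrist');st=read_state();Rt=R.from_quat(st['tcp_rot'])
print('cam in tool',Rt.inv().apply(c['position']-st['ee_pos']),Rt.inv().apply(R.from_quat(c['orientation']).apply([0,0,1])))
```

```text
[[91.78027952 79.30121309]] [[ 66.05528424 331.36825469]]
cam in tool [-0.18864656  0.00052232 -0.0720589 ] [9.63850850e-01 7.18667808e-05 2.66442367e-01]
```

View pics/s1.png

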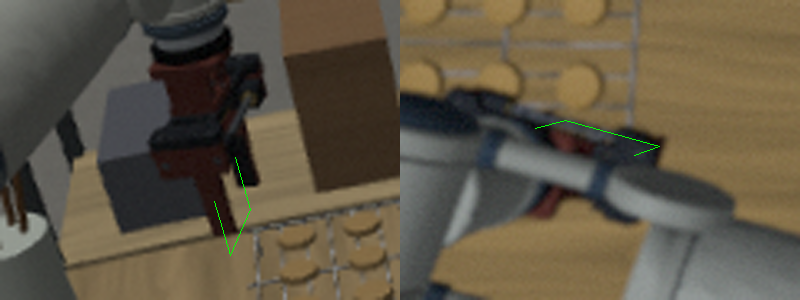

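Run:
```python
from h import *
s=read_state()
Rm=R.from_quat(s['tcp_rot']);p=s['ee_pos'];g=s['finger_gap']
L=[]
for sg in(-1,1):
    for zz in(-.01,.01): L.append(np.array([p+Rm.apply([0,sg*g/2,zz]),p+Rm.apply([-.04,sg*g/2,zz])]))
c=-.08
q=[p+Rm.apply([c,a*.089,b*.0375]) for a,b in((-1,-1),(-1,1),(1,1),(1,-1),(-1,-1))];L.append(np.array(q))
b=eyes.capture('side')[:,:,::-1].copy();t=eyes.capture('top')[:,:,::-1].copy()
overlay('side',b,L,4,(190,110,100,75),'pics/w7.png',W=800)
overlay('top',t,L,4,(150,170,100,75),'pics/w7t.png',W=800)
```

```text
(no output)
```

View pics/w7.png

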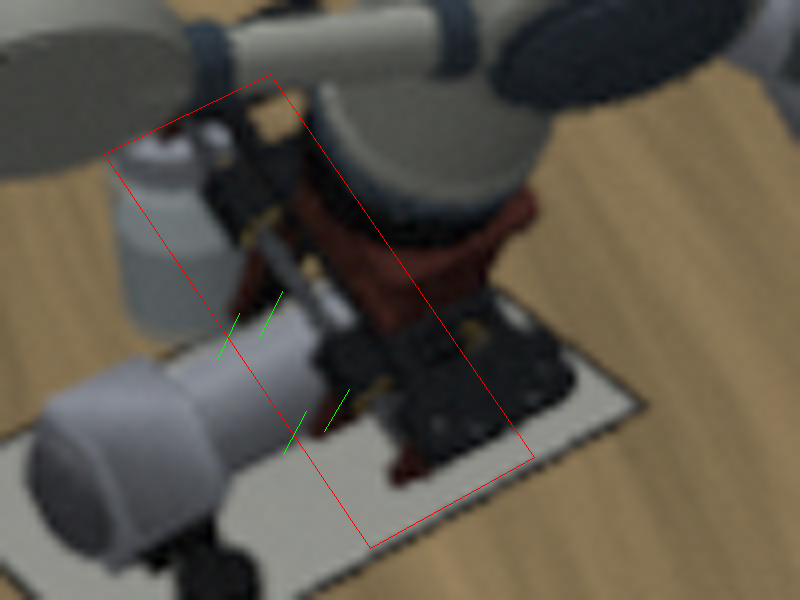

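View pics/w7t.png

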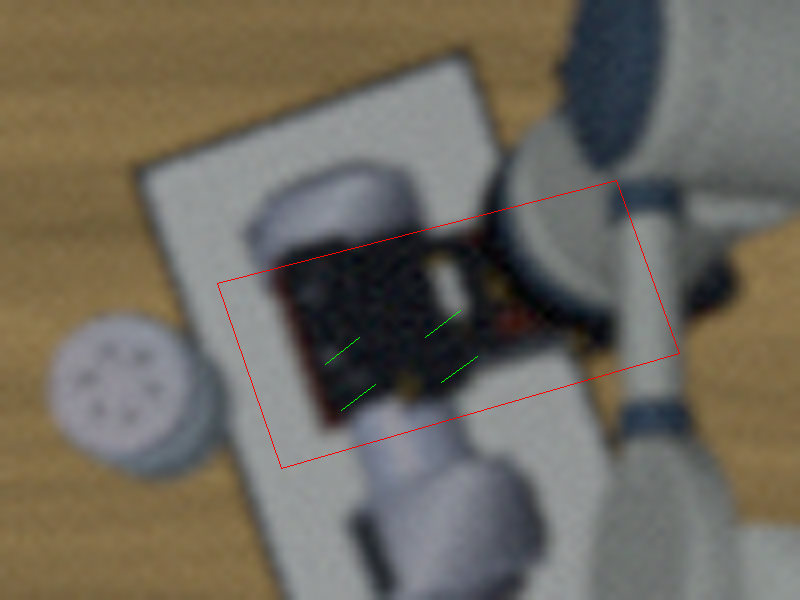

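```bash
python3 -m crank '[[[0,0,0],[0,0,0],80],[[0,0,0],[0,0,0],80],[[0.005,-0.0135,0.026],[0,0,0],80],[[0.005,-0.0135,0.026],[0,0,0],80],[[0.008,-0.02,0.04],[0,0,0],80]]'
python3 -m crank '[[[0.01,-0.027,0.054],[0,0,0],80],[[0.01,-0.027,0.054],[0,0,0],80],[[0,0,0],[0,0,0],80]]'
python3 - <<'E'
from h import *
s=read_state()
Rm=R.from_quat(s['tcp_rot']);p=s['ee_pos'];g=s['finger_gap'];print(p,g)
L=[]
for sg in(-1,1):
    for zz in(-.01,.01): L.append(np.array([p+Rm.apply([0,sg*g/2,zz]),p+Rm.apply([-.04,sg*g/2,zz])]))
b=eyes.capture('side')[:,:,::-1].copy();t=eyes.capture('top')[:,:,::-1].copy()
overlay('side',b,L,4,(190,70,100,75),'pics/w8.png',W=800)
overlay('top',t,L,4,(170,170,100,75),'pics/w8t.png',W=800)
E
```

```text
clock: 4.78
ee_pos: [0.513, 0.1941, 0.1173]
tcp_rot: [0.048, 0.706, 0.297, 0.641]
contact_force: [1.1, -0.4, -0.3]
finger_gap: 0.0602
clock: 5.15
ee_pos: [0.536, 0.1388, 0.2307]
tcp_rot: [0.047, 0.702, 0.297, 0.646]
contact_force: [0.4, 0.7, -0.2]
finger_gap: 0.06
[0.53603841 0.13879008 0.23074054] 0.0599686000010909
```

View pics/w8.png

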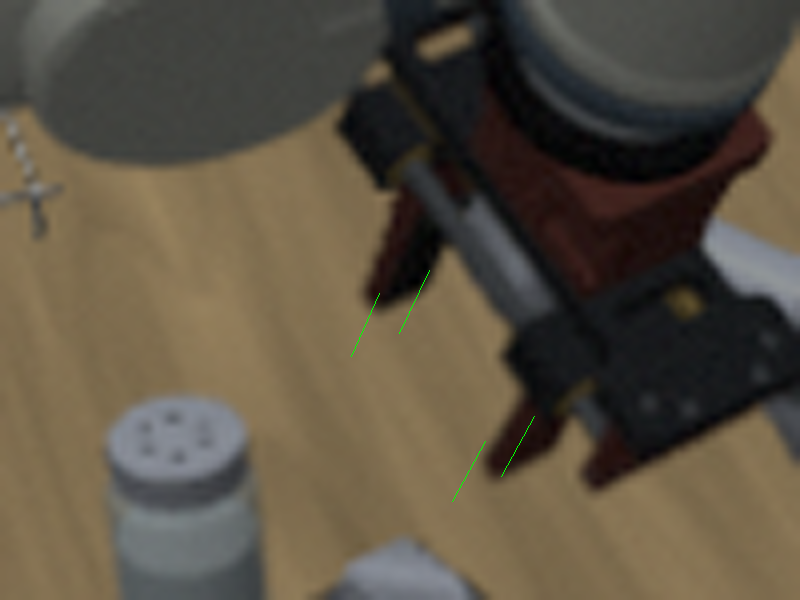

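View pics/w8t.png

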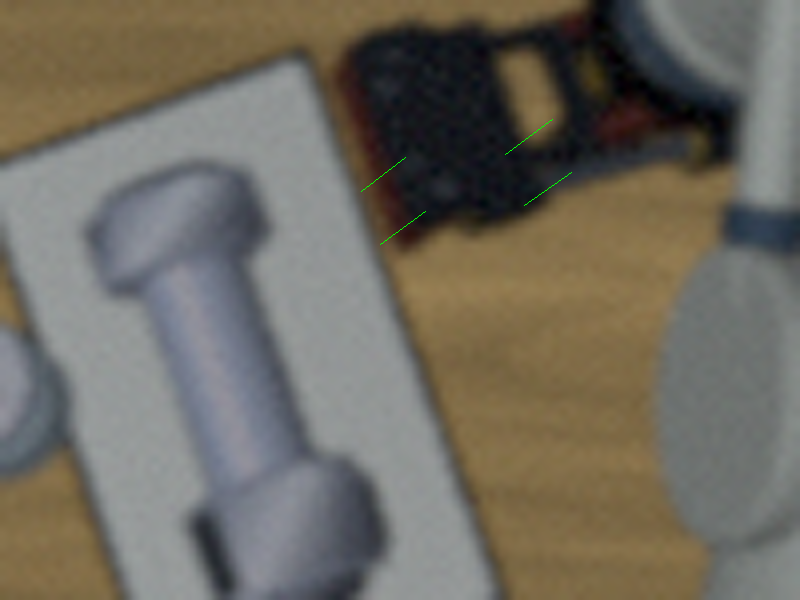

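```bash
python3 -m crank '[[[-0.0085,0.0215,-0.0425],[0,0,0],80],[[-0.0085,0.0215,-0.0425],[0,0,0],80],[[-0.0085,0.0215,-0.0425],[0,0,0],80],[[-0.0085,0.0215,-0.0425],[0,0,0],80],[[0,0,0],[0,0,0],80]]'
python3 - <<'E'
from h import *
T,d=target(.368,.5); plan(np.array([.496,.239,.032])+d*.036,.368,.5,0)
E
```

```text
clock: 5.88
ee_pos: [0.4949, 0.2275, 0.05]
tcp_rot: [0.048, 0.709, 0.298, 0.638]
contact_force: [-0.0, -0.3, 0.4]
finger_gap: 0.0606
flip 0 shift [-0.0051  0.0276 -0.0496] rv [-0.0003 -0.0093 -0.0011] deg 0.5 rows>= 0.79 q6 -1.898 F [-0.  -0.3  0.4] gap 0.0606 t 5.875
```

```bash
python3 -m crank '[[[-0.001,0.009,-0.017],[0,-0.005,0],80],[[-0.002,0.009,-0.017],[0,0,0],80],[[0,0,0],[0,0,0],80]]'
python3 -m crank '[[[-0.001,0.005,-0.008],[0,0,0],80],[[-0.001,0.004,-0.007],[0,0,0],80],[[0,0,0],[0,0,0],80]]'
python3 - <<'E'
from h import *
T,d=target(.368,.5); plan(np.array([.496,.239,.032])+d*.036,.368,.5,0)
a=eyes.capture('wrist')[:,:,::-1];b=eyes.capture('side')[120:195,180:280,::-1]
cv2.imwrite('pics/w9.png',np.hstack([cv2.resize(a,(400,300)),cv2.resize(b,(400,300),interpolation=cv2.INTER_CUBIC)]))
E
```

```text
clock: 6.25
ee_pos: [0.4959, 0.2444, 0.0206]
tcp_rot: [0.047, 0.704, 0.297, 0.643]
contact_force: [-0.4, -0.2, 0.2]
finger_gap: 0.0602
clock: 6.62
ee_pos: [0.4943, 0.2535, 0.0059]
tcp_rot: [0.047, 0.704, 0.297, 0.644]
contact_force: [-0.8, 1.0, -0.3]
finger_gap: 0.0599
flip 0 shift [-0.0045  0.0016 -0.0055] rv [-0.0011  0.0055  0.0016] deg 0.3 rows>= 0.09 q6 -1.898 F [-0.8  1.  -0.3] gap 0.0599 t 6.625
```

View pics/w9.png

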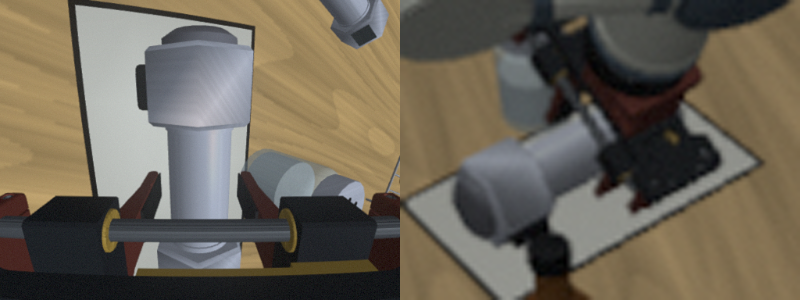

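```bash
python3 -m crank '[[[-0.004,0.0016,-0.005],[0,0,0],80],[[0,0,0],[0,0,0],80]]'
python3 -m crank '[[[0,0,0],[0,0,0],110],[[0,0,0],[0,0,0],255],[[0,0,0],[0,0,0],255]]'
python3 - <<'E'
from h import *
T,d=target(.368,.5); plan(np.array([.496,.239,.032])+d*.036,.368,.5,0)
E
```

```text
clock: 6.98
ee_pos: [0.4902, 0.255, 0.0011]
tcp_rot: [0.047, 0.703, 0.297, 0.644]
contact_force: [-0.4, 0.3, -0.6]
finger_gap: 0.0604
clock: 7.35
ee_pos: [0.4909, 0.2549, 0.0016]
tcp_rot: [0.047, 0.703, 0.297, 0.644]
contact_force: [0.3, 0.3, 0.7]
finger_gap: 0.0455
flip 0 shift [-0.0011  0.0002 -0.0012] rv [-0.0012  0.0069  0.0019] deg 0.4 rows>= 0.04 q6 -1.899 F [0.3 0.3 0.7] gap 0.0455 t 7.35
```

```bash
python3 -m crank '[[[0,0,0],[0,0,0],255],[[0,0,0.02],[0,0,0],255],[[0,0,0.035],[0,0,0],255],[[0.01,-0.02,0.035],[0,0,0],255],[[0,0,0],[0,0,0],255]]'
python3 - <<'E'
from h import *
s=read_state();print(s['finger_gap'],s['contact_force'])
a=eyes.capture('wrist')[:,:,::-1];b=eyes.capture('side')[80:200,150:310,::-1]
cv2.imwrite('pics/w10.png',np.hstack([cv2.resize(a,(400,300)),cv2.resize(b,(400,300),interpolation=cv2.INTER_CUBIC)]))
T,d=target(.368,-.5); plan(np.array([.53,.16,.11])+d*.036,.368,-.5,0)
E
```

```text
clock: 7.98
ee_pos: [0.5032, 0.2343, 0.0954]
tcp_rot: [0.046, 0.701, 0.297, 0.647]
contact_force: [0.4, 1.3, -5.5]
finger_gap: 0.0453
0.0452900990663671 [ 0.35002215  1.26255213 -5.53686802]
flip 0 shift [ 0.0357 -0.0909 -0.0127] rv [-0.934  -0.3529 -0.001 ] deg 57.2 rows>= 5.35 q6 -1.856 F [-0.9 -0.7 -6. ] gap 0.0455 t 8.075
```

View pics/w10.png

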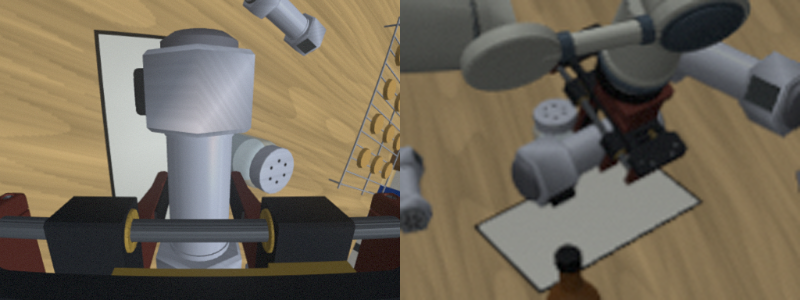

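```bash
python3 -m crank '[[[0.0045,-0.0114,0.003],[-0.117,-0.044,0],255],[[0.0045,-0.0114,0.003],[-0.117,-0.044,0],255],[[0.0045,-0.0114,0.003],[-0.117,-0.044,0],255],[[0.0045,-0.0114,0.003],[-0.117,-0.044,0],255]]'
python3 -m crank '[[[0.0045,-0.0114,0.003],[-0.117,-0.044,0],255],[[0.0045,-0.0114,0],[-0.117,-0.044,0],255],[[0.0045,-0.0114,0],[-0.117,-0.044,0],255],[[0.0045,-0.0114,0],[-0.117,-0.044,0],255],[[0,0,0],[0,0,0],255]]'
python3 - <<'E'
from h import *
T,d=target(.368,-.5); plan(np.array([.53,.16,.032])+d*.036,.368,-.5,0)
a=eyes.capture('wrist')[:,:,::-1];b=eyes.capture('side')[80:200,150:310,::-1]
cv2.imwrite('pics/w11.png',np.hstack([cv2.resize(a,(400,300)),cv2.resize(b,(400,300),interpolation=cv2.INTER_CUBIC)]))
E
```

```text
clock: 8.57
ee_pos: [0.5174, 0.1895, 0.1017]
tcp_rot: [-0.131, 0.695, 0.128, 0.695]
contact_force: [-1.0, 0.3, -5.5]
finger_gap: 0.0456
clock: 9.2
ee_pos: [0.5341, 0.1453, 0.1022]
tcp_rot: [-0.3, 0.644, -0.045, 0.702]
contact_force: [-0.6, 1.1, -4.6]
finger_gap: 0.0456
flip 0 shift [ 0.0021 -0.0014 -0.1018] rv [ 0.0026 -0.0089 -0.0042] deg 0.6 rows>= 1.63 q6 -1.438 F [-0.6  1.1 -4.6] gap 0.0456 t 9.2
```

View pics/w11.png

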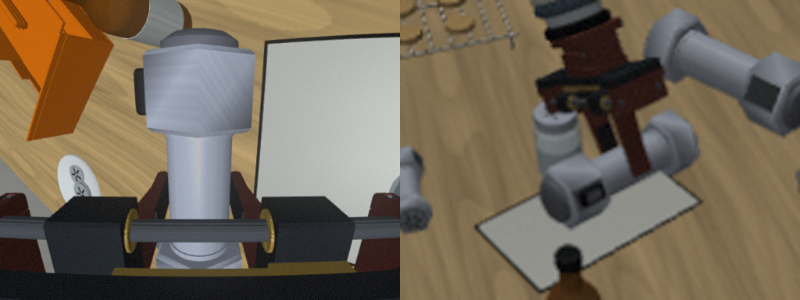

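```bash
python3 -m crank '[[[0,0,-0.03],[0,0,0],255],[[0,0,-0.03],[0,0,0],255],[[0,0,-0.023],[0,0,0],255],[[0,0,0],[0,0,0],255]]'
python3 -m crank '[[[0,0,-0.007],[0,0,0],255],[[0,0,-0.005],[0,0,0],255],[[0,0,0],[0,0,0],255]]'
```

```text
clock: 9.8
ee_pos: [0.5355, 0.1428, 0.0214]
tcp_rot: [-0.298, 0.643, -0.047, 0.703]
contact_force: [1.0, 0.7, -5.5]
finger_gap: 0.0454
clock: 10.18
ee_pos: [0.5368, 0.1439, 0.0116]
tcp_rot: [-0.298, 0.642, -0.047, 0.705]
contact_force: [-0.4, -0.0, -5.8]
finger_gap: 0.0453
```

```bash
python3 -m crank '[[[0,0,-0.004],[0,0,0],255],[[0,0,-0.003],[0,0,0],255],[[0,0,0],[0,0,0],255]]'
python3 -m crank '[[[0,0,-0.003],[0,0,0],255],[[0,0,0],[0,0,0],255]]'
python3 - <<'E'
from h import *
s=read_state();print(s['ee_pos'],s['contact_force'],s['torque'])
b=eyes.capture('side')[100:220,150:310,::-1];cv2.imwrite('pics/w12.png',cv2.resize(b,(800,600),interpolation=cv2.INTER_CUBIC))
E
```

```text
clock: 10.55
ee_pos: [0.5365, 0.1437, 0.0041]
tcp_rot: [-0.298, 0.642, -0.047, 0.705]
contact_force: [0.8, -0.6, -6.4]
finger_gap: 0.0458
clock: 10.8
ee_pos: [0.5371, 0.1438, 0.0024]
tcp_rot: [-0.298, 0.642, -0.047, 0.705]
contact_force: [-2.9, -0.1, 0.1]
finger_gap: 0.0454
[0.53705588 0.14378371 0.00242808] [-2.88939729 -0.06716385  0.10549436] [ 0.23127699  0.37414897 -0.26890401]
```

View pics/w12.png

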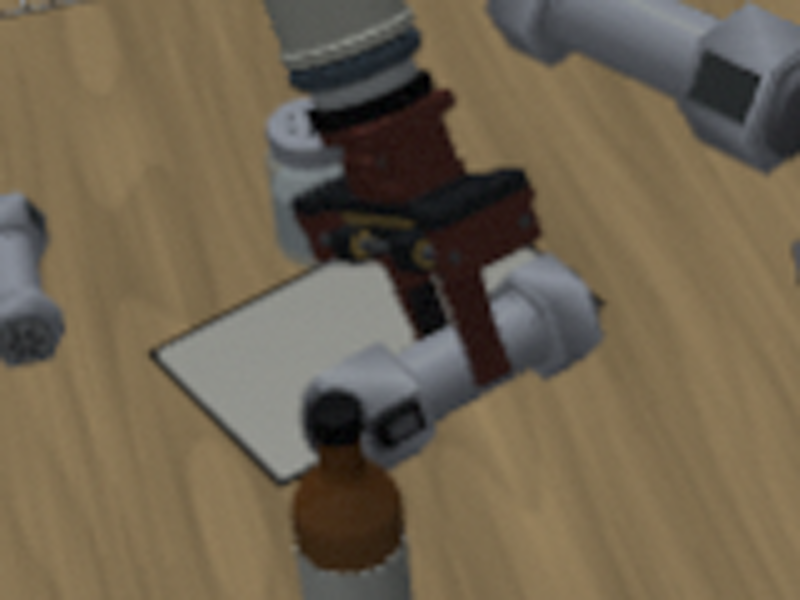

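```bash
python3 -m crank '[[[0,0,0],[0,0,0],84],[[0,0,0],[0,0,0],84],[[0,0,0],[0,0,0],84],[[-0.007,0.018,0.035],[0,0,0],84],[[-0.007,0.018,0.035],[0,0,0],84]]'
python3 -m crank '[[[-0.007,0.018,0.035],[0,0,0],84],[[-0.007,0.018,0.035],[0,0,0],84],[[0,0,0],[0,0,0],84]]'
python3 - <<'E'
from h import *
t=eyes.capture('top')[:,:,::-1].copy();s=eyes.capture('side')[:,:,::-1].copy();cv2.imwrite('pics/t13.png',t);cv2.imwrite('pics/s13.png',s)
c=eyes.get_calibration('wrist');w=eyes.capture('wrist')[:,:,::-1].copy();cv2.imwrite('pics/w13.png',w)
print(read_state()['ee_pos'],read_state()['contact_force'])
L,n=press_lines([.531,.160],.368,np.pi/3)
overlay('wrist',w,L,n,(0,0,512,384),'pics/a.png',c,W=400);overlay('side',s,L,n,(170,120,100,75),'pics/b.png',W=400)
cv2.imwrite('pics/o13.png',np.hstack([cv2.imread('pics/a.png'),cv2.imread('pics/b.png')]))
for nm,v in(('w',[('wrist',w,c)]),('s',[('side',s,eyes.get_calibration('side'))])):
    x,f=fit_press(v,[.531,.160,.368],np.pi/3,S=2);print(nm,x.round(4),f)
E
```

```text
clock: 11.48
ee_pos: [0.5224, 0.1797, 0.072]
tcp_rot: [-0.298, 0.642, -0.047, 0.705]
contact_force: [-0.0, 0.4, 0.9]
finger_gap: 0.0592
clock: 11.85
ee_pos: [0.5099, 0.2176, 0.145]
tcp_rot: [-0.297, 0.64, -0.046, 0.707]
contact_force: [0.0, -0.6, 0.3]
finger_gap: 0.0592
[0.50850749 0.21512945 0.14003213] [-0.55919264 -0.31826556 -0.4757284 ]
w [0.5302 0.1605 0.3675] 0.3645325005054474
s [0.5316 0.1589 0.3518] 0.718570351600647
```

View pics/o13.png

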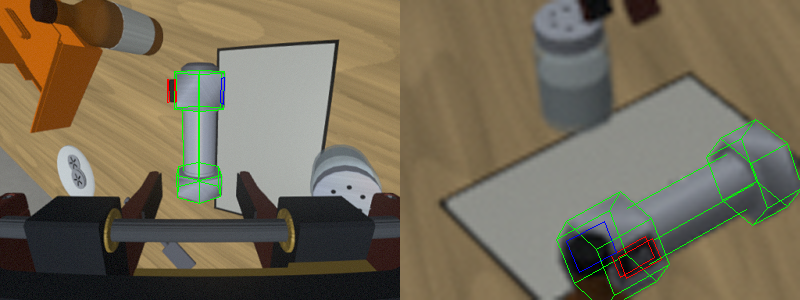

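Run:
```python
from h import *
T,d=target(.367,.5); plan(np.array([.5305,.160,.032])-d*.06,.367,.5,0)
plan(np.array([.5305,.160,.032])+d*.036,.367,.5,0)
```

```text
flip 0 shift [ 0.0323 -0.082  -0.0554] rv [ 0.936   0.357  -0.0034] deg 57.4 rows>= 5.36 q6 -1.352 F [-0.6 -0.3 -0.5] gap 0.0588 t 12.0
flip 0 shift [ 0.0158 -0.039  -0.1396] rv [ 0.936   0.357  -0.0034] deg 57.4 rows>= 5.36 q6 -1.352 F [-0.6 -0.3 -0.5] gap 0.0588 t 12.0
```

```bash
python3 -m crank '[[[0.0046,-0.0117,0],[0.134,0.051,0],84],[[0.0046,-0.0117,0],[0.134,0.051,0],84],[[0.0046,-0.0117,0],[0.134,0.051,0],84],[[0.0046,-0.0117,0],[0.134,0.051,0],84],[[0.0046,-0.0117,0],[0.134,0.051,0],84]]'
python3 -m crank '[[[0.0046,-0.0117,-0.015],[0.134,0.051,0],84],[[0.0046,-0.0117,-0.025],[0.134,0.051,0],84],[[0,0,-0.012],[0,0,0],84],[[0,0,0],[0,0,0],84]]'
python3 - <<'E'
from h import *
T,d=target(.367,.5); plan(np.array([.5305,.160,.032])-d*.06,.367,.5,0)
plan(np.array([.5305,.160,.032])+d*.036,.367,.5,0)
E
```

```text
clock: 12.62
ee_pos: [0.5316, 0.1561, 0.1404]
tcp_rot: [-0.052, 0.705, 0.205, 0.677]
contact_force: [0.1, 0.2, -0.1]
finger_gap: 0.0588
clock: 13.12
ee_pos: [0.5399, 0.1337, 0.0875]
tcp_rot: [0.048, 0.706, 0.298, 0.641]
contact_force: [-0.6, 0.0, 0.6]
finger_gap: 0.0586
flip 0 shift [ 0.0009 -0.0006 -0.0028] rv [-0.0027 -0.0016  0.0001] deg 0.2 rows>= 0.04 q6 -2.01 F [-0.6  0.   0.6] gap 0.0586 t 13.125
flip 0 shift [-0.0156  0.0424 -0.087 ] rv [-0.0027 -0.0016  0.0001] deg 0.2 rows>= 1.39 q6 -2.01 F [-0.6  0.   0.6] gap 0.0586 t 13.125
```

```bash
python3 -m crank '[[[-0.004,0.0106,-0.0218],[0,0,0],84],[[-0.004,0.0106,-0.0218],[0,0,0],84],[[-0.0038,0.0106,-0.0218],[0,0,0],84],[[0,0,0],[0,0,0],84]]'
python3 -m crank '[[[-0.0019,0.0053,-0.0108],[0,0,0],84],[[-0.0019,0.0053,-0.0108],[0,0,0],84],[[0,0,0],[0,0,0],84]]'
python3 - <<'E'
from h import *
T,d=target(.367,.5); 
plan(np.array([.5305,.160,.032])+d*.036,.367,.5,0)
E
```

```text
clock: 13.62
ee_pos: [0.5278, 0.1675, 0.0241]
tcp_rot: [0.046, 0.705, 0.299, 0.642]
contact_force: [-0.2, -0.3, -0.8]
finger_gap: 0.0587
clock: 14.0
ee_pos: [0.5246, 0.1766, 0.0017]
tcp_rot: [0.047, 0.705, 0.299, 0.642]
contact_force: [-0.5, -0.4, -0.3]
finger_gap: 0.0587
flip 0 shift [-0.0003 -0.0005 -0.0012] rv [-0.0034  0.0007 -0.0015] deg 0.2 rows>= 0.02 q6 -2.019 F [-0.5 -0.4 -0.3] gap 0.0587 t 14.0
```

```bash
python3 -m crank '[[[0,0,0],[0,0,0],110],[[0,0,0],[0,0,0],255],[[0,0,0],[0,0,0],255],[[0,0,0],[0,0,0],255]]'
python3 -m crank '[[[0,0,0.02],[0,0,0],255],[[0,0,0.035],[0,0,0],255],[[0,0,0.035],[0,0,0],255],[[0,0,0],[0,0,0],255]]'
python3 - <<'E'
from h import *
T,d=target(.367,-.5); plan(np.array([.5305,.160,.1])+d*.036,.367,-.5,0)
E
```

```text
clock: 14.5
ee_pos: [0.5258, 0.1761, 0.0029]
tcp_rot: [0.047, 0.704, 0.299, 0.643]
contact_force: [0.1, -1.3, 2.5]
finger_gap: 0.0456
clock: 15.0
ee_pos: [0.5272, 0.1762, 0.0961]
tcp_rot: [0.046, 0.702, 0.299, 0.645]
contact_force: [0.1, 0.4, -5.8]
finger_gap: 0.0456
flip 0 shift [ 0.0095 -0.0323 -0.0277] rv [-0.936  -0.3512 -0.0058] deg 57.3 rows>= 5.35 q6 -1.947 F [ 0.1  0.4 -5.8] gap 0.0456 t 15.0
```

```bash
python3 -m crank '[[[0.0012,-0.004,0],[-0.117,-0.044,0],255],[[0.0012,-0.004,0],[-0.117,-0.044,0],255],[[0.0012,-0.004,0],[-0.117,-0.044,0],255],[[0.0012,-0.004,0],[-0.117,-0.044,0],255]]'
python3 -m crank '[[[0.0012,-0.004,0],[-0.117,-0.044,0],255],[[0.0012,-0.004,0],[-0.117,-0.044,0],255],[[0.0012,-0.004,0],[-0.117,-0.044,0],255],[[0.0012,-0.004,0],[-0.117,-0.044,0],255],[[0,0,0],[0,0,0],255]]'
python3 -m crank '[[[0,0,-0.03],[0,0,0],255],[[0,0,-0.03],[0,0,0],255],[[0,0,-0.018],[0,0,0],255],[[0,0,0],[0,0,0],255]]'
python3 - <<'E'
from h import *
T,d=target(.367,-.5); plan(np.array([.5305,.160,.034])+d*.036,.367,-.5,0)
E
```

```text
clock: 15.5
ee_pos: [0.5293, 0.1599, 0.0907]
tcp_rot: [-0.13, 0.696, 0.129, 0.694]
contact_force: [0.4, 0.5, -5.7]
finger_gap: 0.0454
clock: 16.12
ee_pos: [0.5326, 0.1456, 0.0884]
tcp_rot: [-0.299, 0.646, -0.044, 0.701]
contact_force: [-0.2, 0.7, -4.9]
finger_gap: 0.0453
clock: 16.62
ee_pos: [0.5339, 0.1433, 0.0127]
tcp_rot: [-0.297, 0.645, -0.046, 0.702]
contact_force: [-0.9, 0.3, -5.1]
finger_gap: 0.0453
flip 0 shift [ 0.0028  0.0006 -0.0103] rv [ 0.0001 -0.0095  0.001 ] deg 0.5 rows>= 0.16 q6 -1.361 F [-0.9  0.3 -5.1] gap 0.0453 t 16.625
```

```bash
python3 -m crank '[[[0,0,-0.005],[0,0,0],255],[[0,0,-0.003],[0,0,0],255],[[0,0,0],[0,0,0],255]]'
python3 -m crank '[[[0,0,-0.002],[0,0,0],255],[[0,0,0],[0,0,0],255]]'
```

```text
clock: 17.0
ee_pos: [0.5351, 0.1444, 0.0069]
tcp_rot: [-0.297, 0.644, -0.046, 0.704]
contact_force: [-0.0, -1.8, -5.7]
finger_gap: 0.0452
clock: 17.25
ee_pos: [0.5349, 0.1443, 0.0045]
tcp_rot: [-0.297, 0.644, -0.046, 0.704]
contact_force: [0.6, -0.4, -5.5]
finger_gap: 0.0451
```

```bash
python3 -m crank '[[[0,0,-0.002],[0,0,0],255],[[0,0,0],[0,0,0],255]]'
python3 -m crank '[[[0,0,-0.001],[0,0,0],255],[[0,0,0],[0,0,0],255]]'
```

```text
clock: 17.5
ee_pos: [0.5352, 0.1443, 0.0036]
tcp_rot: [-0.297, 0.643, -0.046, 0.704]
contact_force: [-4.5, 0.2, 2.0]
finger_gap: 0.0455
clock: 17.75
ee_pos: [0.5352, 0.1444, 0.0036]
tcp_rot: [-0.297, 0.643, -0.047, 0.704]
contact_force: [-6.4, -0.4, 7.6]
finger_gap: 0.0454
```

```bash
python3 -m crank '[[[0,0,0],[0,0,0],84],[[0,0,0],[0,0,0],84],[[0,0,0],[0,0,0],84],[[-0.007,0.018,0.035],[0,0,0],84],[[-0.007,0.018,0.035],[0,0,0],84]]'
python3 -m crank '[[[-0.007,0.018,0.035],[0,0,0],84],[[-0.007,0.018,0.035],[0,0,0],84],[[0,0,0],[0,0,0],84],[[0,0,0],[0,0,0],84]]'
python3 - <<'E'
from h import *
s=eyes.capture('side')[:,:,::-1].copy();cv2.imwrite('pics/s14.png',s)
c=eyes.get_calibration('wrist');w=eyes.capture('wrist')[:,:,::-1].copy();cv2.imwrite('pics/w14.png',w)
for nm,v in(('w',[('wrist',w,c)]),('s',[('side',s,eyes.get_calibration('side'))])):
    x,f=fit_press(v,[.531,.160,.367],0,S=2);print(nm,x.round(4),f)
    if nm=='w':xw=x
L,n=press_lines(xw[:2],xw[2],0)
overlay('wrist',w,L,n,(0,0,512,384),'pics/a.png',c,W=400);overlay('side',s,L,n,(170,120,100,75),'pics/b.png',W=400)
cv2.imwrite('pics/o14.png',np.hstack([cv2.imread('pics/a.png'),cv2.imread('pics/b.png')]))
T,d=target(xw[2],0); plan(np.array([*xw[:2],.032])-d*.07,xw[2],0,0)
E
```

```text
clock: 18.38
ee_pos: [0.5206, 0.1802, 0.0718]
tcp_rot: [-0.297, 0.644, -0.046, 0.703]
contact_force: [0.3, 0.5, 0.9]
finger_gap: 0.0587
clock: 18.88
ee_pos: [0.5069, 0.2158, 0.1403]
tcp_rot: [-0.297, 0.644, -0.046, 0.703]
contact_force: [-0.2, 0.7, -0.6]
finger_gap: 0.0589
w [0.5278 0.1597 0.3656] 0.3567773997783661
s [0.5291 0.1575 0.3756] 0.9236566424369812
flip 0 shift [ 0.0213 -0.0556 -0.0375] rv [ 0.4683  0.1709 -0.0028] deg 28.6 rows>= 2.67 q6 -1.351 F [ 0.4  1.3 -0.8] gap 0.0588 t 18.975
```

View pics/o14.png

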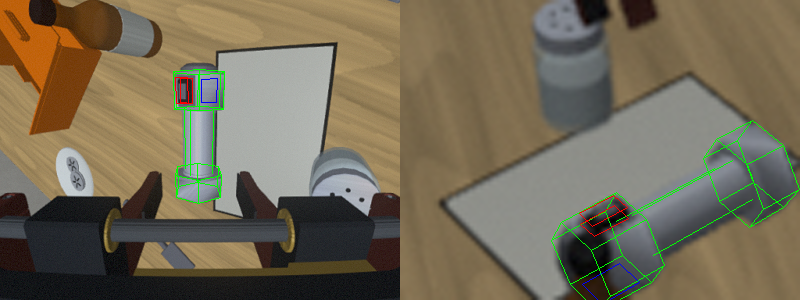

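```bash
python3 -m crank '[[[0.0053,-0.0139,0],[0.117,0.0427,0],80],[[0.0053,-0.0139,0],[0.117,0.0427,0],80],[[0.0053,-0.0139,-0.01],[0.117,0.0427,0],80],[[0.0053,-0.0139,-0.025],[0.117,0.0427,0],80],[[0,0,0],[0,0,0],80]]'
python3 - <<'E'
from h import *
plan(np.array([.528,.1595,-.010]),.3656,0,0)
E
```

```text
clock: 19.6
ee_pos: [0.5274, 0.1566, 0.1028]
tcp_rot: [-0.127, 0.697, 0.127, 0.695]
contact_force: [0.2, -0.3, -0.2]
finger_gap: 0.0603
flip 0 shift [ 0.0006  0.0029 -0.1128] rv [-0.0003 -0.0027  0.0049] deg 0.3 rows>= 1.81 q6 -1.705 F [ 0.2 -0.3 -0.2] gap 0.0603 t 19.6
```

```bash
python3 -m crank '[[[0,0.0025,-0.03],[0,0,0.005],80],[[0,0,-0.03],[0,0,0],80],[[0,0,-0.03],[0,0,0],80],[[0,0,-0.02],[0,0,0],80],[[0,0,0],[0,0,0],80]]'
python3 -m crank '[[[0,0,0],[0,0,0],110],[[0,0,0],[0,0,0],255],[[0,0,0],[0,0,0],255],[[0,0,0],[0,0,0],255]]'
python3 -m crank '[[[0,0,0.02],[0,0,0],255],[[0,0,0.04],[0,0,0],255],[[0,0,0.055],[0,0,0],255],[[0,0,0.055],[0,0,0],255],[[0,0,0.055],[0,0,0],255]]'
python3 - <<'E'
from h import *
# grasp offsets; target at bay, press yaw = 1.197-pi
yaw=1.197-np.pi
plan(np.array([.5791,-.2686,.2]),yaw,0,None)
for f in(0,1): plan(np.array([.5791,-.2686,.2]),yaw,0,f)
b=eyes.capture('side')[:,:,::-1];w=eyes.capture('wrist')[:,:,::-1]
cv2.imwrite('pics/w15.png',np.hstack([cv2.resize(w,(400,300)),cv2.resize(b[80:200,150:310],(400,300),interpolation=cv2.INTER_CUBIC)]))
E
```

```text
clock: 20.23
ee_pos: [0.5267, 0.1633, -0.0054]
tcp_rot: [-0.131, 0.695, 0.131, 0.695]
contact_force: [-0.2, -0.1, 0.3]
finger_gap: 0.0596
clock: 20.72
ee_pos: [0.5296, 0.1627, -0.0017]
tcp_rot: [-0.131, 0.693, 0.131, 0.697]
contact_force: [2.1, -3.4, 5.4]
finger_gap: 0.0453
clock: 21.35
ee_pos: [0.5271, 0.1637, 0.2231]
tcp_rot: [-0.13, 0.694, 0.132, 0.695]
contact_force: [0.6, -0.1, -5.8]
finger_gap: 0.0457
flip 1 shift [ 0.052  -0.4323 -0.0231] rv [-0.003   0.      0.8238] deg 47.2 rows>= 6.92 q6 -1.705 F [ 0.6 -0.1 -5.8] gap 0.0457 t 21.35
flip 0 shift [ 0.052  -0.4323 -0.0231] rv [ 0.      0.0037 -2.3178] deg 132.8 rows>= 12.41 q6 -1.705 F [ 0.6 -0.1 -5.8] gap 0.0457 t 21.35
flip 1 shift [ 0.052  -0.4323 -0.0231] rv [-0.003   0.      0.8238] deg 47.2 rows>= 6.92 q6 -1.705 F [ 0.6 -0.1 -5.8] gap 0.0457 t 21.35
```

View pics/w15.png

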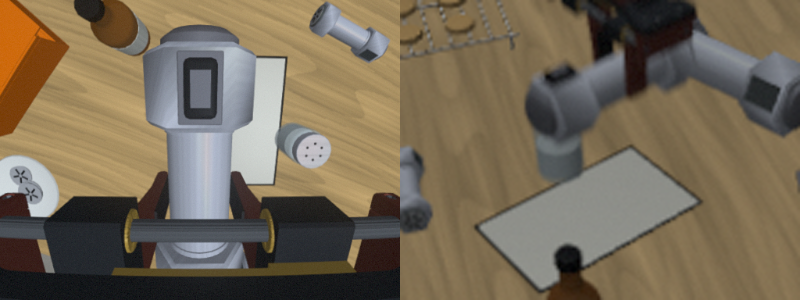

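```bash
python3 -m crank '[[[0.0037,-0.031,0],[0,0,-0.1656],255],[[0.0037,-0.031,0],[0,0,-0.1656],255],[[0.0037,-0.031,0],[0,0,-0.1656],255],[[0.0037,-0.031,0],[0,0,-0.1656],255],[[0.0037,-0.031,0],[0,0,-0.1656],255]]'
python3 -m crank '[[[0.0037,-0.031,0],[0,0,-0.1656],255],[[0.0037,-0.031,0],[0,0,-0.1656],255],[[0.0037,-0.031,0],[0,0,-0.1656],255],[[0.0037,-0.031,0],[0,0,-0.1656],255],[[0.0037,-0.031,0],[0,0,-0.1656],255]]'
python3 -m crank '[[[0.0037,-0.031,0],[0,0,-0.1656],255],[[0.0037,-0.031,0],[0,0,-0.1656],255],[[0.0037,-0.031,0],[0,0,-0.1656],255],[[0.0037,-0.03,0],[0,0,-0.1656],255],[[0,0,0],[0,0,0],255]]'
python3 - <<'E'
from h import *
yaw=1.197-np.pi
plan(np.array([.5791,-.2686,.13]),yaw,0,0)
E
```

```text
clock: 22.08
ee_pos: [0.5458, 0.0077, 0.2191]
tcp_rot: [0.161, 0.689, -0.161, 0.688]
contact_force: [0.2, -0.4, -5.1]
finger_gap: 0.0457
clock: 22.7
ee_pos: [0.5645, -0.147, 0.219]
tcp_rot: [0.424, 0.566, -0.425, 0.565]
contact_force: [0.1, -0.1, -4.6]
finger_gap: 0.0456
clock: 23.32
ee_pos: [0.5791, -0.2711, 0.2181]
tcp_rot: [-0.583, -0.398, 0.587, -0.396]
contact_force: [-0.5, 0.1, -5.7]
finger_gap: 0.0452
flip 0 shift [ 0.      0.0025 -0.0881] rv [ 0.001  -0.0054  0.0043] deg 0.4 rows>= 1.41 q6 -0.112 F [-0.5  0.1 -5.7] gap 0.0452 t 23.325
```

```bash
python3 -m crank '[[[0,0.0025,-0.04],[0,0,0.004],255],[[0,0,-0.04],[0,0,0],255],[[0,0,0],[0,0,0],255]]'
python3 - <<'E'
from h import *
p=read_state()['ee_pos'];yaw=1.197-np.pi;print(p)
s=eyes.capture('side')[:,:,::-1].copy();t=eyes.capture('top')[:,:,::-1].copy();c=eyes.get_calibration('wrist');w=eyes.capture('wrist')[:,:,::-1].copy()
L,n=press_lines(p[:2],yaw,0,z=p[2]+.034)
Rm=R.from_euler('z',1.197);bx=[np.array([[-.112,-.103,.089],[.112,-.103,.089],[.112,.004,.089],[-.112,.004,.089],[-.112,-.103,.089]]),np.array([[-.112,-.103,.004],[.112,-.103,.004],[.112,.004,.004],[-.112,.004,.004],[-.112,-.103,.004]])]
L+=[Rm.apply(b)+[.533,-.2505,0] for b in bx]
overlay('side',s,L,n,(220,180,140,140),'pics/a.png',W=400);overlay('wrist',w,L,n,(0,0,512,384),'pics/b.png',c,W=533)
a=cv2.imread('pics/a.png');b=cv2.imread('pics/b.png');b=cv2.resize(b,(400,300));b=np.vstack([b,np.zeros((100,400,3),np.uint8)])
cv2.imwrite('pics/o16.png',np.hstack([a,b]))
E
```

```text
clock: 23.7
ee_pos: [0.5774, -0.2648, 0.1353]
tcp_rot: [-0.581, -0.403, 0.586, -0.397]
contact_force: [-0.6, 1.1, -5.6]
finger_gap: 0.0452
[ 0.57738456 -0.26475612  0.13525339]
```

View pics/o16.png

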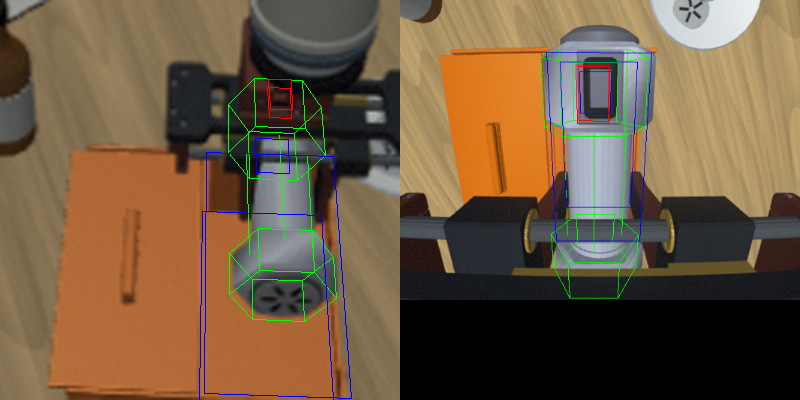

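```bash
python3 -m crank '[[[-0.002,-0.012,-0.02],[0,0,0],255],[[0,0,0],[0,0,0],255]]'
python3 - <<'E'
from h import *
yaw=1.197-np.pi
plan(np.array([.5755,-.277,.02]),yaw,0,0)
E
```

```text
clock: 24.1
ee_pos: [0.5769, -0.2801, 0.1196]
tcp_rot: [-0.582, -0.399, 0.585, -0.399]
contact_force: [0.2, 0.8, -5.9]
finger_gap: 0.0452
flip 0 shift [-0.0014  0.0031 -0.0996] rv [ 0.0026 -0.0035 -0.0014] deg 0.3 rows>= 1.59 q6 -0.131 F [ 0.2  0.8 -5.9] gap 0.0452 t 24.1
```

```bash
python3 -m crank '[[[-0.001,0.002,-0.025],[0,0,0],255],[[0,0,-0.025],[0,0,0],255],[[0,0,0],[0,0,0],255]]'
python3 -m crank '[[[0,0,-0.025],[0,0,0],255],[[0,0,-0.018],[0,0,0],255],[[0,0,0],[0,0,0],255]]'
python3 - <<'E'
from h import *
yaw=1.197-np.pi
plan(np.array([.5755,-.277,.002]),yaw,0,0)
s=eyes.capture('side')[:,:,::-1].copy();w=eyes.capture('wrist')[:,:,::-1].copy()
cv2.imwrite('pics/o17.png',np.hstack([cv2.resize(s[180:330,220:370],(400,400),interpolation=cv2.INTER_CUBIC),cv2.resize(w,(400,400))]))
E
```

```text
clock: 24.48
ee_pos: [0.5754, -0.2767, 0.0688]
tcp_rot: [-0.582, -0.4, 0.586, -0.398]
contact_force: [-0.0, -0.3, -5.3]
finger_gap: 0.0455
clock: 24.85
ee_pos: [0.576, -0.2769, 0.0269]
tcp_rot: [-0.582, -0.399, 0.585, -0.399]
contact_force: [-0.2, -0.0, -5.3]
finger_gap: 0.0453
flip 0 shift [-0.0005 -0.0001 -0.0249] rv [ 0.0019 -0.0038 -0.0025] deg 0.3 rows>= 0.4 q6 -0.128 F [-0.2 -0.  -5.3] gap 0.0453 t 24.85
```

View pics/o17.png

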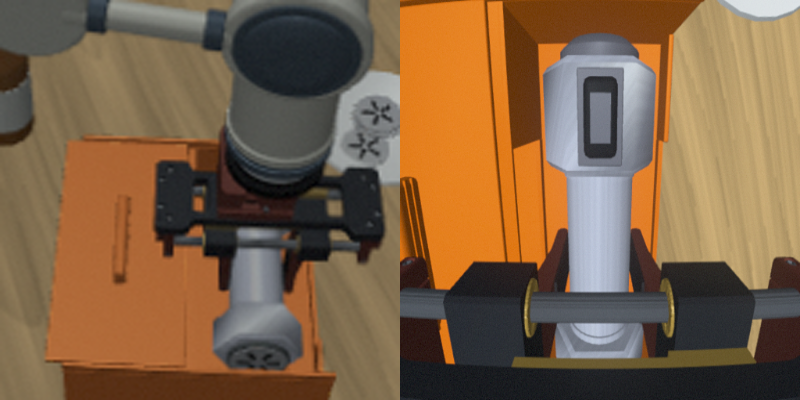

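```bash
python3 -m crank '[[[0,0,-0.012],[0,0,0],255],[[0,0,-0.006],[0,0,0],255],[[0,0,0],[0,0,0],255]]'
python3 -m crank '[[[0,0,-0.003],[0,0,0],255],[[0,0,0],[0,0,0],255]]'
python3 -m crank '[[[0,0,-0.002],[0,0,0],255],[[0,0,0],[0,0,0],255]]'
```

```text
clock: 25.32
ee_pos: [0.5764, -0.277, 0.0094]
tcp_rot: [-0.582, -0.399, 0.585, -0.399]
contact_force: [-0.3, -0.1, -5.3]
finger_gap: 0.0454
clock: 25.58
ee_pos: [0.577, -0.2773, 0.0075]
tcp_rot: [-0.583, -0.398, 0.585, -0.4]
contact_force: [0.2, 0.7, -4.9]
finger_gap: 0.0452
clock: 25.82
ee_pos: [0.5769, -0.2773, 0.0054]
tcp_rot: [-0.583, -0.398, 0.585, -0.4]
contact_force: [-0.2, -0.5, -5.7]
finger_gap: 0.0453
```

```bash
python3 -m crank '[[[0,0,-0.002],[0,0,0],255],[[0,0,0],[0,0,0],255]]'
python3 -m crank '[[[0,0,-0.001],[0,0,0],255],[[0,0,0],[0,0,0],255]]'
python3 -m crank '[[[0,0,-0.001],[0,0,0],255],[[0,0,0],[0,0,0],255]]'
```

```text
clock: 26.08
ee_pos: [0.5768, -0.2773, 0.0033]
tcp_rot: [-0.583, -0.398, 0.585, -0.4]
contact_force: [-0.0, 0.1, -5.4]
finger_gap: 0.0452
clock: 26.32
ee_pos: [0.577, -0.2773, 0.0025]
tcp_rot: [-0.583, -0.398, 0.585, -0.4]
contact_force: [0.4, -0.2, -5.1]
finger_gap: 0.0454
clock: 26.58
ee_pos: [0.577, -0.2774, 0.0024]
tcp_rot: [-0.583, -0.398, 0.585, -0.4]
contact_force: [-3.1, 1.4, 0.6]
finger_gap: 0.0454
```

```bash
python3 -m crank '[[[0,0,0],[0,0,0],84],[[0,0,0],[0,0,0],84],[[0,0,0],[0,0,0],84],[[0,0,0.03],[0,0,0],84],[[0,0,0.05],[0,0,0],84]]'
python3 -m crank '[[[0,0,0.06],[0,0,0],84],[[0,0,0.06],[0,0,0],84],[[0,0,0],[0,0,0],84]]'
python3 - <<'E'
from h import *
yaw=1.197-np.pi
s=eyes.capture('side')[:,:,::-1].copy();c=eyes.get_calibration('wrist');w=eyes.capture('wrist')[:,:,::-1].copy()
x,f=fit_press([('wrist',w,c)],[.579,-.275,yaw],0,z=.036,S=2);print(x,f)
print('in bay',R.from_euler('z',-1.197).apply([x[0]-.5791,x[1]+.2686,0]),x[2]-yaw)
L,n=press_lines(x[:2],x[2],0,z=.036)
overlay('wrist',w,L,n,(0,0,512,384),'pics/b.png',c,W=500)
cv2.imwrite('pics/o18.png',np.hstack([cv2.resize(s[180:330,220:370],(300,300),interpolation=cv2.INTER_CUBIC),cv2.resize(cv2.imread('pics/b.png'),(400,300))]))
# tab target
tab=R.from_euler('z',1.197).apply([0,.0639,0])+[.533,-.2505,0];yc=R.from_euler('z',1.197).apply([0,1,0]);print('tab',tab,yc)
for sgn in (1,): plan([*(tab+yc*.03)[:2],.15],yaw,0,0)
E
```

```text
clock: 27.2
ee_pos: [0.5757, -0.2767, 0.0798]
tcp_rot: [-0.582, -0.4, 0.585, -0.399]
contact_force: [0.7, -1.0, 0.6]
finger_gap: 0.0591
clock: 27.58
ee_pos: [0.5791, -0.2785, 0.2095]
tcp_rot: [0.585, 0.394, -0.583, 0.404]
contact_force: [-0.2, -0.1, -0.5]
finger_gap: 0.0585
[ 0.5787304  -0.27337603 -1.94325873] 0.25596246123313904
in bay [-0.00458119 -0.0013999   0.        ] 0.0013339207221425564
tab [ 0.47351243 -0.22716677  0.        ] [-0.93094782  0.36515224  0.        ]
flip 0 shift [-0.1318  0.0613 -0.0524] rv [ 0.0046  0.0011 -0.0026] deg 0.3 rows>= 2.11 q6 -0.129 F [ 1.   0.9 -0.3] gap 0.0588 t 27.675
```

View pics/o18.png

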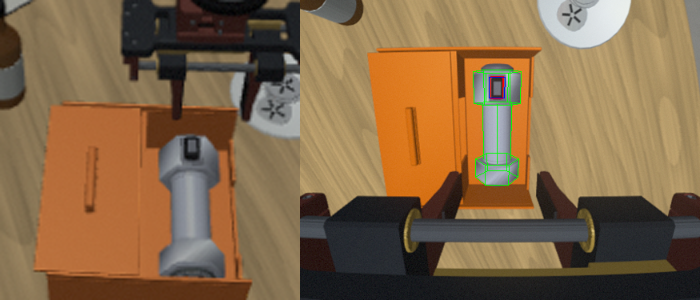

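```bash
python3 -m crank '[[[-0.045,0.02,0],[0,0,0],255],[[-0.045,0.021,0],[0,0,0],255],[[-0.044,0.021,-0.03],[0,0,0],255],[[0,0,-0.03],[0,0,0],255],[[0,0,0],[0,0,0],255]]'
python3 -m crank '[[[0,0,0],[0,0,0],255],[[0,0,0],[0,0,0],255],[[0,0,0],[0,0,0],255]]'
python3 - <<'E'
from h import *
yaw=1.197-np.pi
plan([.444,-.2155,.065],yaw,0,0)
s=eyes.capture('side')[:,:,::-1].copy();w=eyes.capture('wrist')[:,:,::-1].copy()
cv2.imwrite('pics/o19.png',np.hstack([cv2.resize(s[170:320,200:350],(400,400),interpolation=cv2.INTER_CUBIC),cv2.resize(w,(400,400))]))
E
```

```text
clock: 28.3
ee_pos: [0.4407, -0.2141, 0.1371]
tcp_rot: [-0.582, -0.401, 0.586, -0.398]
contact_force: [-0.1, -0.4, 0.2]
finger_gap: 0.0123
clock: 28.68
ee_pos: [0.4436, -0.2157, 0.1424]
tcp_rot: [-0.583, -0.398, 0.584, -0.4]
contact_force: [0.3, 1.0, -0.4]
finger_gap: 0.0007
flip 0 shift [ 0.0004  0.0002 -0.0774] rv [ 0.0042  0.0002 -0.0026] deg 0.3 rows>= 1.24 q6 -0.148 F [ 0.3  1.  -0.4] gap 0.0007 t 28.675
```

View pics/o19.png

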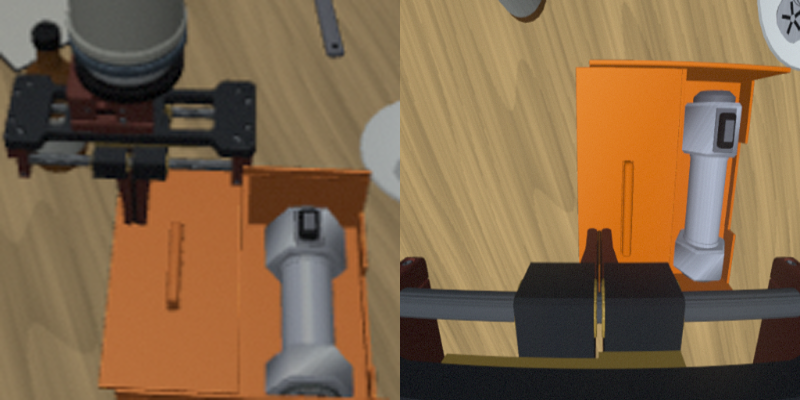

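```bash
python3 -m crank '[[[0,0,-0.03],[0,0,0],255],[[0,0,-0.025],[0,0,0],255],[[0,0,0],[0,0,0],255]]'
python3 -m crank '[[[0,0,-0.01],[0,0,0],255],[[0,0,-0.008],[0,0,0],255],[[0,0,0],[0,0,0],255]]'
python3 - <<'E'
from h import *
s=eyes.capture('side')[:,:,::-1].copy();w=eyes.capture('wrist')[:,:,::-1].copy()
cv2.imwrite('pics/o20.png',np.hstack([cv2.resize(s[200:300,210:310],(400,400),interpolation=cv2.INTER_CUBIC),cv2.resize(w[100:,120:392],(400,400))]))
print(read_state()['contact_force'])
E
```

```text
clock: 29.15
ee_pos: [0.4419, -0.2147, 0.0845]
tcp_rot: [-0.582, -0.4, 0.585, -0.399]
contact_force: [0.4, 0.2, 0.2]
finger_gap: 0.0004
clock: 29.52
ee_pos: [0.4428, -0.2152, 0.0681]
tcp_rot: [-0.583, -0.398, 0.585, -0.4]
contact_force: [-0.8, 0.6, -0.5]
finger_gap: 0.0007
[0.13546522 0.11319036 0.4114504 ]
```

View pics/o20.png

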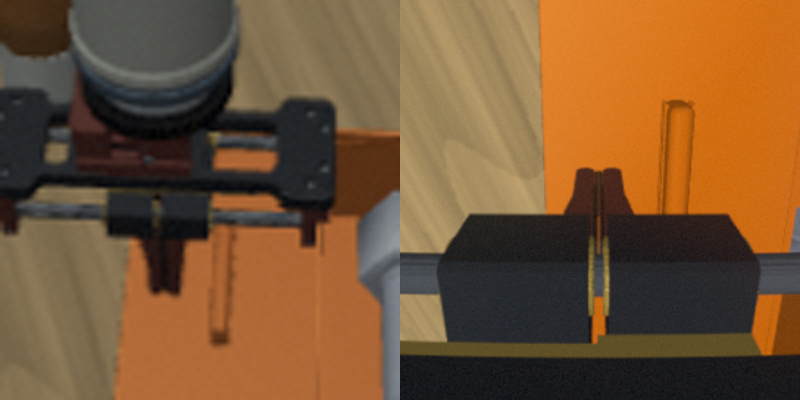

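```bash
python3 -m crank '[[[0,0,-0.004],[0,0,0],255],[[0.014,-0.0055,0],[0,0,0],255],[[0.014,-0.0055,0],[0,0,0],255],[[0.014,-0.0055,0],[0,0,0],255],[[0,0,0],[0,0,0],255]]'
python3 - <<'E'
from h import *
s=eyes.capture('side')[:,:,::-1].copy();w=eyes.capture('wrist')[:,:,::-1].copy()
cv2.imwrite('pics/o21.png',np.hstack([cv2.resize(s[200:320,220:340],(400,400),interpolation=cv2.INTER_CUBIC),cv2.resize(w[100:,120:392],(400,400))]))
E
```

```text
clock: 30.25
ee_pos: [0.4853, -0.232, 0.0643]
tcp_rot: [-0.583, -0.398, 0.585, -0.4]
contact_force: [-0.4, -0.0, 0.9]
finger_gap: 0.0003
```

View pics/o21.png

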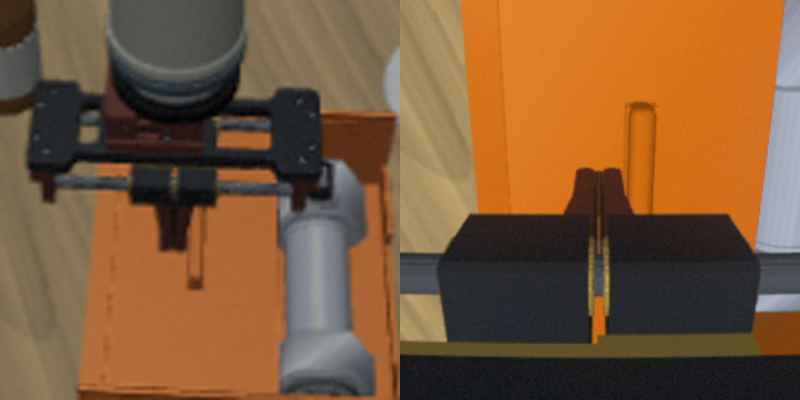

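```bash
python3 -m crank '[[[0.016,-0.0063,0],[0,0,0],255],[[0.016,-0.0063,0],[0,0,0],255],[[0.016,-0.0063,0],[0,0,0],255],[[0.016,-0.0063,0],[0,0,0],255],[[0,0,0],[0,0,0],255]]'
python3 -m crank '[[[0.006,-0.0023,0],[0,0,0],255],[[0,0,0],[0,0,0],255]]'
python3 -m crank '[[[0.005,-0.002,0],[0,0,0],255],[[0,0,0],[0,0,0],255]]'
```

```text
clock: 30.98
ee_pos: [0.5489, -0.257, 0.0643]
tcp_rot: [-0.583, -0.398, 0.585, -0.4]
contact_force: [-0.3, -0.3, -0.0]
finger_gap: 0.0006
clock: 31.22
ee_pos: [0.5549, -0.2593, 0.0646]
tcp_rot: [-0.583, -0.398, 0.585, -0.4]
contact_force: [0.2, -0.2, 0.5]
finger_gap: 0.0003
clock: 31.48
ee_pos: [0.5602, -0.2614, 0.0646]
tcp_rot: [-0.583, -0.398, 0.585, -0.4]
contact_force: [0.0, 0.9, -0.6]
finger_gap: 0.0004
```

```bash
python3 -m crank '[[[0.003,-0.0012,0],[0,0,0],255],[[0,0,0],[0,0,0],255]]'
python3 -m crank '[[[0.003,-0.0012,0],[0,0,0],255],[[0,0,0],[0,0,0],255]]'
python3 -m crank '[[[0.002,-0.0008,0],[0,0,0],255],[[0,0,0],[0,0,0],255]]'
```

```text
clock: 31.72
ee_pos: [0.5632, -0.2627, 0.0646]
tcp_rot: [-0.583, -0.398, 0.585, -0.4]
contact_force: [-0.2, 0.1, 0.7]
finger_gap: 0.0004
clock: 31.98
ee_pos: [0.5662, -0.2639, 0.0645]
tcp_rot: [-0.583, -0.398, 0.585, -0.4]
contact_force: [0.7, -0.5, 0.2]
finger_gap: 0.0005
clock: 32.22
ee_pos: [0.5681, -0.2646, 0.0645]
tcp_rot: [-0.583, -0.398, 0.585, -0.4]
contact_force: [-0.7, -0.9, -0.0]
finger_gap: 0.0003
```

Run:
```python
from h import *
s=eyes.capture('side')[:,:,::-1].copy();w=eyes.capture('wrist')[:,:,::-1].copy()
cv2.imwrite('pics/o22.png',np.hstack([cv2.resize(s[200:320,230:350],(400,400),interpolation=cv2.INTER_CUBIC),cv2.resize(w[100:,120:392],(400,400))]))
print(read_state()['contact_force'])
```

```text
[-0.07839011  0.38242423 -0.01189181]
```

View pics/o22.png

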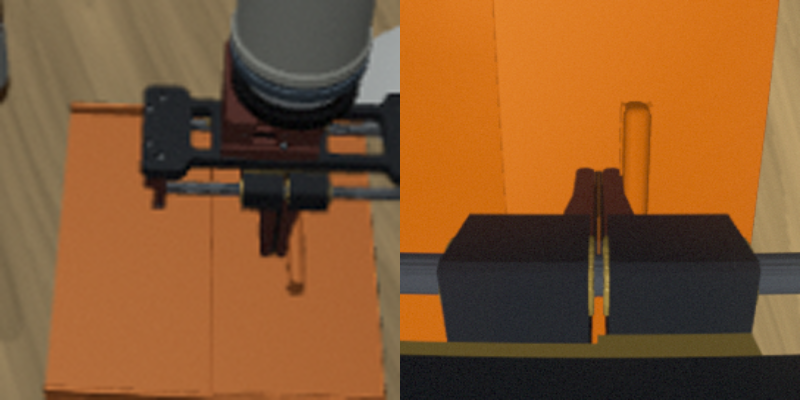

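```bash
python3 -m crank '[[[0.002,-0.0008,0],[0,0,0],255],[[0,0,0],[0,0,0],255]]'
python3 -m crank '[[[0.002,-0.0008,0],[0,0,0],255],[[0,0,0],[0,0,0],255]]'
python3 -m crank '[[[0.002,-0.0008,0],[0,0,0],255],[[0,0,0],[0,0,0],255]]'
```

```text
clock: 32.58
ee_pos: [0.5685, -0.2648, 0.0646]
tcp_rot: [-0.582, -0.399, 0.585, -0.399]
contact_force: [-7.1, 3.1, 3.6]
finger_gap: 0.0008
clock: 32.83
ee_pos: [0.5684, -0.2647, 0.0645]
tcp_rot: [-0.581, -0.401, 0.586, -0.397]
contact_force: [-14.6, 6.5, 7.5]
finger_gap: 0.0004
clock: 33.08
ee_pos: [0.5683, -0.2647, 0.0646]
tcp_rot: [-0.58, -0.402, 0.587, -0.396]
contact_force: [-23.5, 10.1, 11.3]
finger_gap: 0.0005
```

```bash
python3 -m crank '[[[-0.006,0.0024,0],[0,0,0],255],[[-0.018,0.007,0],[0,0,0],255],[[0,0,0.04],[0,0,0],255],[[0,0,0.06],[0,0,0],255],[[-0.03,0.03,0.06],[0,0,0],255]]'
python3 -m crank '[[[-0.05,0.03,0.02],[0,0,0],255],[[-0.05,0.03,0],[0,0,0],255],[[0,0,0],[0,0,0],255],[[0,0,0],[0,0,0],255]]'
python3 - <<'E'
from h import *
s=eyes.capture('side')[:,:,::-1].copy();t=eyes.capture('top')[:,:,::-1].copy()
out=[]
for n,im,(x0,y0,w) in(('side',s,(225,215,130)),('top',t,(290,150,120))):
    L=[]
    Rm=R.from_euler('z',1.197)
    for yc in(-.0495,):
        for xx1,xx2,y1,y2,z in((-.111,.111,yc-.055,yc+.055,.087),(-.04,.04,yc-.005,yc+.005,.105)):
            L.append(Rm.apply(np.array([[xx1,y1,z],[xx2,y1,z],[xx2,y2,z],[xx1,y2,z],[xx1,y1,z]]))+[.533,-.2505,0])
    overlay(n,im,L,2,(x0,y0,w,w),'pics/a.png',W=400);out.append(cv2.imread('pics/a.png'))
cv2.imwrite('pics/o23.png',np.hstack(out));cv2.imwrite('pics/s23.png',s);cv2.imwrite('pics/t23.png',t)
print(read_state()['contact_force'])
E
```

```text
clock: 33.7
ee_pos: [0.5248, -0.2327, 0.2168]
tcp_rot: [-0.583, -0.398, 0.585, -0.4]
contact_force: [-0.7, 0.4, 0.5]
finger_gap: 0.0003
clock: 34.2
ee_pos: [0.425, -0.1723, 0.2359]
tcp_rot: [-0.583, -0.398, 0.584, -0.401]
contact_force: [0.6, -0.1, 0.2]
finger_gap: 0.0005
[-0.22659762  0.23406059 -1.28485253]
```

View pics/o23.png

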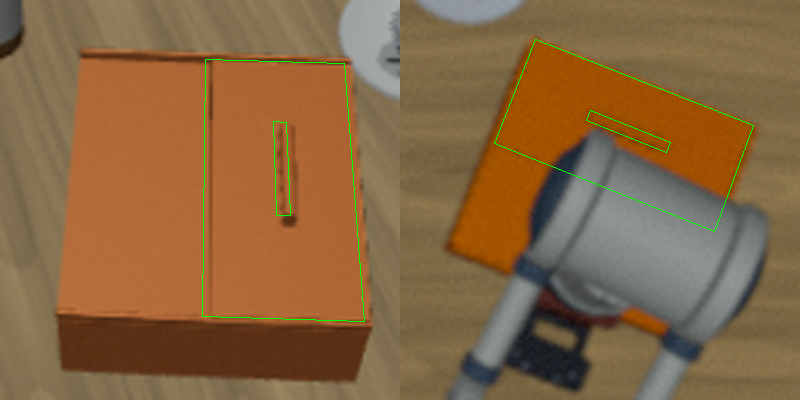

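View pics/s23.png

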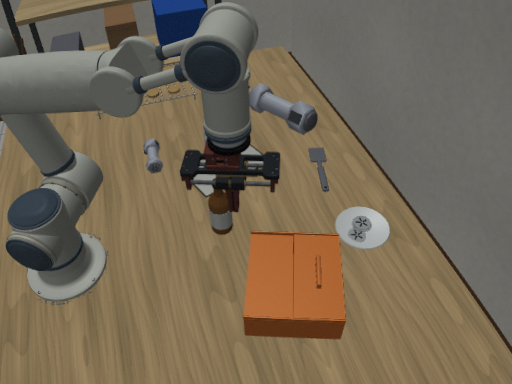

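Run:
```python
import cv2,numpy as np
a=cv2.imread('pics/top0.png');b=cv2.imread('pics/t23.png');s0=cv2.imread('pics/side0.png');s=cv2.imread('pics/s23.png')
f=lambda i,x,y,w,h:cv2.resize(i[y:y+h,x:x+w],(400,300))
cv2.imwrite('pics/o24.png',np.vstack([np.hstack([f(a,140,110,200,150),f(b,140,110,200,150)])]))
def d(p,q,x,y,w,h):
    sh=cv2.phaseCorrelate(p[y:y+h,x:x+w].mean(2),q[y:y+h,x:x+w].mean(2));return sh
print('shaker',d(a,b,152,200,28,34),'plate',d(a,b,284,110,54,50),'spat',d(a,b,200,118,68,34),'bottle top',d(a,b,258,225,28,28))
```

```text
shaker ((-0.07414519849749723, -0.010215191855525774), 0.9849294541821724) plate ((0.06439619960935872, 0.050616305468729195), 0.9744348511040714) spat ((-0.06504597377185917, -0.03081962539624783), 0.9343806100731458) bottle top ((0.013823665044178313, -0.2830535636918228), 0.8213296108457292)
```

View pics/o24.png

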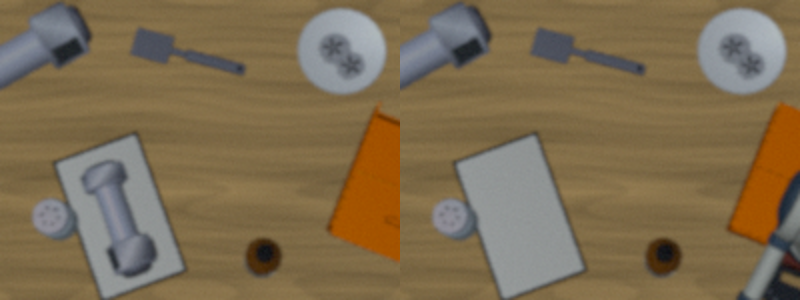

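All bystanders are unmoved (shifts under 0.3 px) and the door is at its stop, so I am handing in.

Run:
```python
from workcell import ticket,read_state
print(read_state()['clock']); print(ticket.close_job())
```

```text
34.3
the job is handed in; nothing more can be done
None
```

I rolled the middle-sized press over in two 60° rolls until the trigger faced up, laid it in the caddy's bay and pushed the door to its stop. I handed the job in at 34.3 s; it reports no verdict.

**Last checks:**
- **Press:** the wrist-camera fit after release, before the door was shut, put it about 5 mm along and 1 mm across from the bay's middle. It lay flat with the trigger on top. The closed door hides it now, so that is its last confirmed pose.
- **Trigger:** I never placed a finger or surface against the button. Its travel can't be read, so this rests on the pictures alone.
- **Door:** it stopped under about 25 N of push. In the picture the tab sits about 5 mm further shut than my first model predicted. That fits a true travel of about 117 mm, so I take the door as fully shut.
- **Bystanders:** shaker, bottle, plate and spatula shifted less than 0.3 px in the top view from the start.
- **Robot:** it stands clear of everything with no contact force beyond noise.

**What disagreed:** the real fingertips sit about 30 mm behind the reported TCP. My first grasp closed above the barrel without touching it; I measured the offset from the pictures and worked with it from then on.

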